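Wind up the sample lift with its crank

ROBOT

A 7-joint arm with a two-finger parallel gripper is mounted at the origin on the work surface. World frame = base frame: x ahead of the robot, y to its left, z up, the work surface at z = 0. Lengths are in m, angles in rad, forces in N, time in s.
With the tool pointing down it reaches from about 0.35 to 0.9 m from the base axis. Payload 7.2 kg.
Tool frame: the origin (TCP) lies midway between the tips of the shut fingers; the grasp point (between the pads) lies 19 mm behind it; z points along the fingers, y is the direction in which the jaws open and shut (so a half turn about z gives the same grasp; the last joint's range is limited). The gripper opens to 88 mm and grips with 3 to 60 N. Pads are 20 mm wide; open, the fingers measure 115 mm over their backs; the gripper's body (75 mm by 178 mm) begins 61 mm behind the grasp point.
Start: joints at [-1.302, 0.411, -0.013, 1.596, 0.006, 1.134, -0.082], TCP at [0.207, 0.59, 0.223] pointing down, gripper open.
Joint ranges: [-2.95, 2.95], [-0.29, 1.99], [-1.47, 1.44], [0.14, 2.54], [-1.03, 4.17], [0.13, 1.85], [-2.86, 2.86]. Speed limits (rad/s): [2.39, 2.39, 3.01, 3.01, 3.14, 3.14, 3.14].

INTERFACE

Orientations are given as a unit quaternion [x, y, z, w].
In Python, from rig import r gives the robot as it stands.
- The arm moves only by the shell command python3 -m creep 'ROWS'. ROWS is JSON, a list of rows, each an object of numbers: "tx", "ty", "tz": the shift along the tool's x, y, z in m; "wx", "wy", "wz": the turn, a rotation vector about the tool's x, y, z in rad; "gripper": the opening in per cent of the stroke, from 0 (shut) to 100 (fully open). A call has 1 to 10 rows; each row shifts and turns the commanded pose from where the row before left it, along the tool's axes as they then stand; what a row does not reach is not made up. A row lasts 1/12 s, in which the tool goes at most 41.7 mm and 7.16 degrees, less where a joint would pass 70% of its speed; a pose out of reach is approached as far as the arm can. A call with a gripper value outside its range is refused whole. The fingers move at their own pace and stop on an object; the grip force is fixed at half the most. Time passes only in rows, so rows that do not move let the fingers close. It gives the time, the measured TCP pose, the force and the opening at its end, in the units of the state.
- r.get_state(): the state, without advancing time (a new reading comes with each control period).
- r.read_camera(name): name is "side" or "top"; returns (picture, depth): 384x512x3 uint8, red, green, blue; 384x512 float32, m along the optical axis (not along the pixel's ray), 0 where there is no reading.
- r.camera_model(name): a dict with "intrinsics" (3x3 intrinsics, pixels), "k1" (the pictures are not rectified: a ray, as slopes to the right and down, at radius r is drawn at 1 + k1 r^2 times it, then the intrinsics apply), "R" (3x3) and "t" (3): a world point X has camera coordinates R X + t. Camera axes: x right, y down, z forward; pixel columns grow to the right and rows downward; lengths in m; the calibration is good to about 2 mm. A picture is of the moment at which its call begins. camera_model takes no time and is no camera call.
- r.job_done(): hands the job in, once; it reports no verdict.
The state is a dict: "time": time; "q": joint angles; "joint_vel": joint speeds; "joint_efforts": joint torques, N m; "position": TCP position; "eef_rot": TCP orientation; "force": force on the tool from outside, world axes, zero at the start; "torque": the same for the moment, N m; "finger_gap": opening from 0.0 (shut) to 1.0 (fully open).
Only numpy, scipy, OpenCV 4.12 (cv2) and the standard library are available. Lean on these libraries where they do the work, as an engineer would, in place of code of your own. Each camera call takes 0.05 s, during which the arm holds its last target. There are 200 camera calls.

TASK

Fit the loose crank fully down over the square spindle of the sample lift, feeling for the square since the spindle may stand at any angle, and never leaning so hard that the sprung spindle is driven right in. Then wind it clockwise, seen from above, until the tray comes up firmly against its top stop, without forcing it there. Let go, leaving the crank seated on the spindle with the tray at the top, and leave the other things on the bench where they are.

Things in the scene. Friction and masses are not known exactly. Their poses are not given: they have to be found in the camera images.
- lift: Sample lift, fixed to the bench: base plate 280 x 110 x 8 mm, white gearbox block 96 x 96 mm (top 54 mm above the bench) with a brass square spindle upright in its middle; beyond it a blue tray with an amber dish slides on two steel rods 215 mm from the spindle, crossbar 148 mm high. Origin: on the bench under the spindle axis. x points from spindle to tray, z up.
- spindle_top (a point): Centre of the spindle's top, 96 mm above the bench when not pushed in. Fixed to the gearbox, so it does not show the angle of the square, which differs every time. Spindle: 18 mm square, 37 mm clear of the dark collar below, last 4.5 mm tapered to 12 mm square. A crank pressed on lightly slides round without turning it, and drops over when the squares agree to about 0.08 rad and 0.7 mm.
- spindle (a joint): How far the spindle is pushed down against its spring (1.5 N per mm), m: 0 free, grows downward, bottoms at 0.011. The crank's weight alone gives about 0.002. A push of up to 12 N is safe; 13.5 N (0.009) is too much.
- torsion (a joint): Twist of the springy coupling between spindle and gears, rad, 2 N m per rad, plus when loaded clockwise: about 0.06 to 0.1 while winding (friction 0.12 N m; the spindle stays where left), rising once the tray is at its stop. Firm is 0.35 N m (0.175 rad, 6 N at the handle); over 0.9 N m (0.45 rad, 15 N at the handle) either way is forcing.
- tray (a joint): Height of the tray above its lowest place, m. It rises 3 mm per radian of spindle turn (19 mm per turn) and meets its top stop at 0.045. It starts between 0.009 and 0.021, so it needs 1.3 to 1.9 turns.
- crank: Loose crank, about 280 g, standing on its hub. Origin: centre of the hub's underside; z up the hub axis, x along the arm to the handle. Dark steel hub 35 x 35 x 36 mm high; on it an orange grip block 24 x 24 mm, 36 to 72 mm above the underside; aluminium arm 18 mm wide, 26 to 36 mm up.
- socket (a point): Centre of the square socket's mouth in the hub's underside (the crank's origin). Socket 19.4 mm square, sides along the crank's x and y, 24 mm deep; fully seated, its mouth is 24 mm below the spindle's top.
- handle_mid (a point): Point on the axis of the crank's upright black handle, 60 mm from the hub axis, 62 mm above the hub's underside. The handle is a freely turning sleeve, 22 mm in diameter, 38 to 84 mm above the underside.
- dish_a: Closed culture dish, 61 mm across, 15.5 mm high; origin under its centre. Leave alone.
- dish_b: Closed culture dish like the other. Leave alone.
- marker: Black marker pen lying on the bench, 14 mm thick, 120 mm long along its x. Leave alone.
- reagent: White reagent bottle, 60 mm across, 130 mm high; origin under its centre. Leave alone.
- tipbox: Blue box with clear lid, 86 x 121 x 72 mm; origin under its centre. Leave alone.
- mouse: Black computer mouse, 100 x 58 x 28 mm, on a grey mat; origin under its centre. Leave alone.
- beaker: Glass beaker, 64 mm across, 75 mm high; origin under its centre. Leave alone.

How it is judged:
On the way, in this order (a step that is already met when the one before it is completed fails the run):
1. the crank is fitted down over the square spindle, at least 20 of its 24 mm (horizontal distance between socket and spindle_top below 0.005 m and z of socket in the frame of spindle_top below -0.02 m and angle between crank's own z axis and vertical below 0.15 rad), for 0.2 s.
2. wound round until the tray is up at its top stop and held firmly against it (at least 0.35 N m), crank still on the spindle (horizontal distance between socket and spindle_top below 0.005 m and z of socket in the frame of spindle_top below -0.016 m and angle between crank's own z axis and vertical below 0.15 rad and value of joint tray above 0.044 m and value of joint torsion above 0.175 rad), for 0.15 s.
At the end, for the whole second after the job is handed in: The tray is within 1 mm of its top stop (joint over 0.044), the crank sits on the spindle (axis within 5 mm, at least 20 mm down from the spindle's free top, upright within 0.15 rad), at rest and released so that the coupling is relaxed (twist under 0.15 rad) (all of step 1 and value of joint tray above 0.044 m and linear speed of crank below 0.02 m/s and value of joint torsion below 0.15 rad); the robot touches nothing.
It fails at once if the sprung spindle is driven in (more than 9 mm, about 13.5 N) (value of joint spindle above 0.009 m).
It fails at once if the winding gear is forced (more than 0.9 N m at the spindle, either way) (value of joint torsion above 0.45 rad or value of joint torsion below -0.45 rad).
It fails at once if a bystander is moved by more than 20 mm (distance of any of dish_a, dish_b, marker, reagent, tipbox, mouse, beaker from where it was at the start of the episode above 0.02 m).
It also fails if it takes over 72 s, if anything falls off the work surface, if the arm or the gripper's body presses on something with over 40 N, if the wrist force passes 120 N, or if a joint passes its speed limit or range.

## Working session

There is one attempt and no reset: what is moved stays moved. The work goes in short steps, Python scripts to look and compute and a shell command to move; the robot and the scene stay as the last step left them, time stands still between calls to the robot, and variables do not carry over. Pictures are saved under pics/ and viewed, about 8 in all and at most 12, crops included, and the job is handed in when it is done.

```bash
ls; mkdir -p pics; python3 - <<'E'
from rig import r
import cv2,numpy as np
s=r.get_state();print({k:np.round(v,3).tolist() for k,v in s.items()})
for n in ("top","side"):
    p,d=r.read_camera(n);cv2.imwrite(f"pics/{n}0.png",p[:,:,::-1]);np.save(f"pics/{n}0.npy",d)
    m=r.camera_model(n);print(n,{k:np.round(v,4).tolist() for k,v in m.items()})
a=cv2.imread("pics/top0.png");b=cv2.imread("pics/side0.png")
E
```

```text
pics
{'time': 0.0, 'q': [-1.302, 0.412, -0.013, 1.597, 0.006, 1.134, -0.082], 'joint_vel': [-0.0, -0.0, -0.001, -0.001, -0.001, 0.0, -0.0], 'joint_efforts': [-0.001, -58.796, 0.641, -29.108, -0.054, 0.018, 0.0], 'position': [0.206, 0.589, 0.222], 'eef_rot': [0.168, 0.986, -0.001, -0.0], 'force': [1.239, 0.092, -0.046], 'torque': [0.011, 0.039, -0.016], 'finger_gap': 1.0}
top {'intrinsics': [[492.2141, 0.0, 244.4933], [0.0, 492.2141, 193.9456], [0.0, 0.0, 1.0]], 'k1': 0.0047, 'R': [[0.0011, -1.0, 0.0086], [-0.9925, -0.0022, -0.1221], [0.1221, -0.0084, -0.9925]], 't': [-0.0043, 0.505, 1.6182]}
side {'intrinsics': [[435.6966, 0.0, 245.7412], [0.0, 435.6966, 192.2739], [0.0, 0.0, 1.0]], 'k1': -0.1635, 'R': [[-0.9982, -0.06, -0.0049], [-0.0424, 0.7577, -0.6512], [0.0428, -0.6498, -0.7589]], 't': [0.501, 0.0926, 1.7487]}
```

View pics/top0.png

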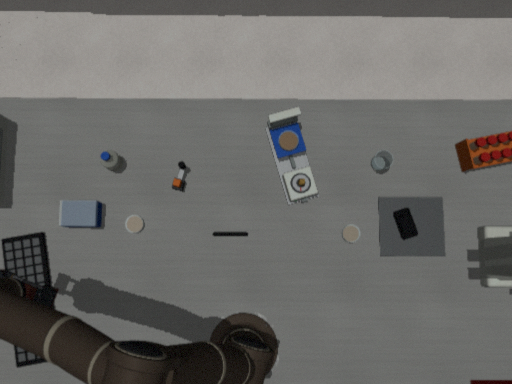

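View pics/side0.png

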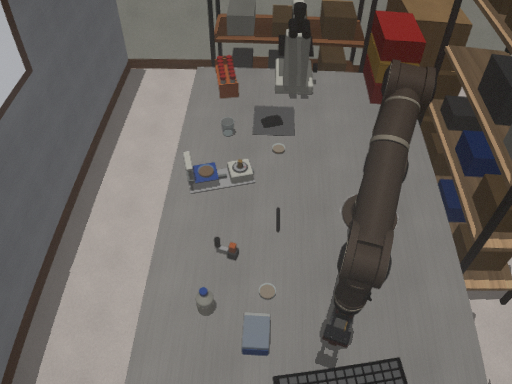

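Top view: crank grip at about (178,183) with its handle at (182,165), and the lift spindle at (301,183) with its tray at (288,140). In the side view the crank is at (233,247) and the spindle at (240,163). I'll measure these precisely next.

```bash
cat > h.py <<'E'
from rig import r
import cv2,numpy as np
from scipy.spatial.transform import Rotation as Ro
def ray(n,px):
    m=r.camera_model(n);K=np.array(m["intrinsics"]);p=(np.atleast_2d(px)-K[:2,2])/K[0,0]
    u=p.copy()
    for _ in range(10): u=p/(1+m["k1"]*(u**2).sum(1,keepdims=True))
    R=np.array(m["R"]);t=np.array(m["t"])
    return -R.T@t,np.c_[u,np.ones(len(u))]@R
def onz(n,px,z):
    c,d=ray(n,px);return c+d*((z-c[2])/d[:,2])[:,None]
def cloud(n,depth):
    h,w=depth.shape;v,u=np.mgrid[:h,:w]
    c,d=ray(n,np.c_[u.ravel(),v.ravel()])
    return (c+d*depth.reshape(-1,1)).reshape(h,w,3)
def proj(n,X):
    m=r.camera_model(n);x=np.atleast_2d(X)@np.array(m["R"]).T+m["t"];s=x[:,:2]/x[:,2:]
    s=s*(1+m["k1"]*(s**2).sum(1,keepdims=True));K=np.array(m["intrinsics"]);return s*K[0,0]+K[:2,2]
def grab(n,tag):
    p,d=r.read_camera(n);cv2.imwrite(f"pics/{n}{tag}.png",p[:,:,::-1]);np.save(f"pics/{n}{tag}.npy",d);return p,d
E
python3 - <<'E'
from h import *
tiles=[]
for n,c,l in (("top",(180,176),(296,160)),("side",(230,246),(222,175))):
    p=cv2.imread(f"pics/{n}0.png");d=np.load(f"pics/{n}0.npy");P=cloud(n,d)
    hsv=cv2.cvtColor(p,cv2.COLOR_BGR2HSV)
    def rep(name,mask,ctr,w):
        v,u=np.nonzero(mask);k=(abs(u-ctr[0])<w)&(abs(v-ctr[1])<w);u,v=u[k],v[k];X=P[v,u]
        print(n,name,len(u),"px",u.mean().round(2),v.mean().round(2),"med",np.median(X,0).round(4),"z",np.percentile(X[:,2],[5,95]).round(3))
    H,S,V=cv2.split(hsv)
    rep("orange",(H<16)&(S>150)&(V>110),c,16)
    rep("dark",(V<45),c,22)
    Z=P[:,:,2]
    rep("handletop",(Z>.074)&(V<90),c,22)
    rep("blue",(H>100)&(H<130)&(S>130),l,45)
    rep("boxtop",(abs(Z-.054)<.004),l,45)
    rep("spindle",(abs(Z-.094)<.006)&(H>10)&(H<30)&(S>80),l,45)
    rep("dish",(H>5)&(H<25)&(S>60)&(V>80),l,45)
    rep("crossbar",(Z>.138)&(Z<.16),l,55)
    for q,w in((c,22),(l,50)):
        tiles.append(cv2.resize(p[q[1]-w:q[1]+w,q[0]-w:q[0]+w],(390,290) if 0 else (300,300),interpolation=cv2.INTER_CUBIC))
cv2.imwrite("pics/crops.png",np.vstack([np.hstack(tiles[:2]),np.hstack(tiles[2:])]))
E
```

```text
top orange 40 px 176.08 182.02 med [0.5388 0.2207 0.0722] z [0.067 0.076]
top dark 86 px 181.4 176.79 med [0.5441 0.2053 0.0402] z [0.007 0.089]
top handletop 36 px 181.08 163.64 med [0.5976 0.2039 0.0845] z [0.079 0.091]
top blue 515 px 287.06 139.81 med [ 0.6845 -0.1416  0.061 ] z [0.054 0.068]
top boxtop 580 px 297.08 173.17 med [ 0.5564 -0.1773  0.0546] z [0.051 0.058]
top spindle 26 px 301.5 181.08 med [ 0.5398 -0.1874  0.0944] z [0.09  0.099]
top dish 259 px 289.43 144.8 med [ 0.6758 -0.1499  0.0747] z [0.067 0.095]
top crossbar 275 px 284.11 113.97 med [ 0.747  -0.1277  0.1485] z [0.142 0.154]
side orange 19 px 232.16 244.84 med [0.5378 0.2214 0.0724] z [0.069 0.076]<stdin>:8: RuntimeWarning: Mean of empty slice.
  ret = ret.dtype.type(ret / rcount)
  return _methods._mean(a, axis=axis, dtype=dtype,
  ret = um.true_divide(
Traceback (most recent call last):
IndexError: index -1 is out of bounds for axis 0 with size 0
```

```bash
python3 - <<'E'
from h import *
tiles=[]
for n,c,l in (("top",(180,175),(301,182)),("side",(227,246),(240,165))):
    p=cv2.imread(f"pics/{n}0.png")
    for q,w in((c,20),(l,20)):
        tiles.append(cv2.resize(p[q[1]-w:q[1]+w,q[0]-w:q[0]+w],(300,300),interpolation=cv2.INTER_CUBIC))
cv2.imwrite("pics/crops.png",np.vstack([np.hstack(tiles[:2]),np.hstack(tiles[2:])]))
for n in("top","side"):
  d=np.load(f"pics/{n}0.npy");P=cloud(n,d);p=cv2.imread(f"pics/{n}0.png")
  H,S,V=cv2.split(cv2.cvtColor(p,cv2.COLOR_BGR2HSV))
  for nm,c0,lo,hi,rad in(("grip top",(.5388,.2207),.068,.077,.025),("handle top",(.5976,.2039),.079,.092,.02),("spindle top",(.5398,-.1874),.09,.1,.02),("gearbox top",(.54,-.187),.049,.059,.075),("crossbar",(.747,-.1277),.142,.154,.08)):
    k=(np.hypot(P[...,0]-c0[0],P[...,1]-c0[1])<rad)&(P[...,2]>lo)&(P[...,2]<hi)
    v,u=np.nonzero(k);X=P[k]
    if len(u)<5: print(n,nm,len(u));continue
    rc=cv2.minAreaRect((X[:,:2]*1000).astype(np.float32))
    print(n,nm,len(u),"mean",X.mean(0).round(4),"rect",np.round(rc[0],1),np.round(rc[1],1),round(rc[2],1))
E
```

```text
top grip top 46 mean [0.5402 0.2194 0.0721] rect [541.  220.2] [23.4 23.3] 72.4
top handle top 31 mean [0.5981 0.2036 0.0857] rect [598.3 204.4] [19.8 17.6] 86.5
top spindle top 31 mean [ 0.5419 -0.1871  0.0953] rect [ 540.8 -187.2] [16.6 17.6] 86.9
top gearbox top 539 mean [ 0.5402 -0.187   0.0543] rect [ 541.3 -187.8] [96.  96.3] 16.0
top crossbar 248 mean [ 0.747  -0.1282  0.1482] rect [ 748.  -128.7] [ 27.9 104.5] 16.6
side grip top 32 mean [0.5387 0.2228 0.0719] rect [538.4 221.7] [24.2 23.9] 74.0
side handle top 21 mean [0.5962 0.2064 0.0827] rect [595.3 208. ] [16.2 23.8] 23.5
side spindle top 12 mean [ 0.5406 -0.1829  0.0934] rect [ 541.9 -184.2] [16.4 16.7] 24.6
side gearbox top 235 mean [ 0.5398 -0.1804  0.0539] rect [ 539.7 -185.4] [93.7 96. ] 15.7
side crossbar 100 mean [ 0.7449 -0.1231  0.1471] rect [ 746.8 -125.6] [ 25.1 109.1] 16.5
```

View pics/crops.png

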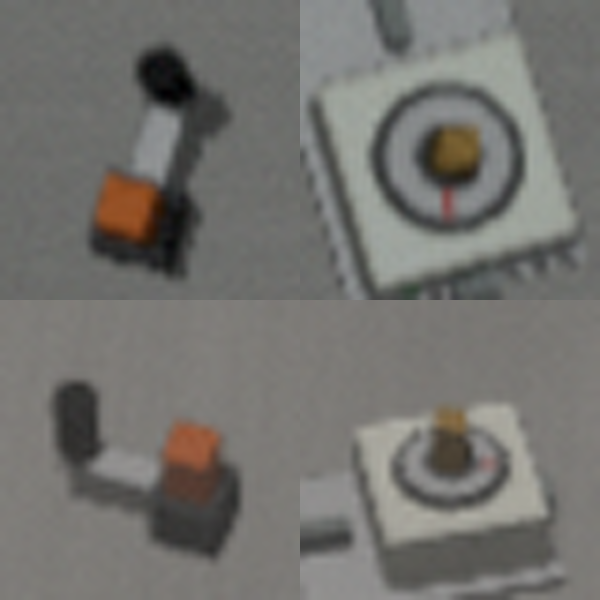

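The crops show the crank arm at about −16° and the gearbox at +16°. The brass spindle top is seen square-on to within about 10°. I now have enough to start moving.

```bash
cat > to.py <<'E'
import sys
from h import *
# usage: to.py x y z yaw(of tool y axis) : prints tool-axis shift & turn
def st():
    s=r.get_state();R=Ro.from_quat(s["eef_rot"]);M=R.as_matrix()
    print("t",round(s["time"],2),"pos",np.round(s["position"],4),"yaw_y",round(float(np.arctan2(M[1,1],M[0,1])),4),"tilt",np.round(M[:2,2],4),"F",np.round(s["force"],2),"T",np.round(s["torque"],3),"gap",round(s["finger_gap"]*88,1),"q7",round(s["q"][6],2))
    return s,R
if __name__=="__main__":
    s,R=st()
    if len(sys.argv)>1:
        x,y,z,yaw=map(float,sys.argv[1:5])
        c,sn=np.cos(yaw),np.sin(yaw)
        T=Ro.from_matrix(np.array([[-sn,c,0],[c,sn,0],[0,0,-1]]).T if 0 else np.column_stack([[-sn,c,0][:3] if 0 else [-sn,c,0],[c,sn,0],[0,0,-1]]))
        print("shift",R.inv().apply(np.array([x,y,z])-s["position"]).round(4),"turn",(R.inv()*T).as_rotvec().round(4))
E
sed -i 's/T=Ro.*/T=Ro.from_matrix(np.column_stack([[-sn,c,0],[c,sn,0],[0,0,-1]]))/' to.py
python3 -m creep '[{"tx":-0.034,"ty":-0.019,"wz":-0.006},{"tx":-0.034,"ty":-0.019,"wz":-0.006},{"tx":-0.034,"ty":-0.019,"wz":-0.006},{"tx":-0.034,"ty":-0.019,"wz":-0.006},{"tx":-0.034,"ty":-0.019,"wz":-0.006},{"tx":-0.034,"ty":-0.019,"wz":-0.006},{"tx":-0.034,"ty":-0.019,"wz":-0.006},{"tx":-0.034,"ty":-0.019,"wz":-0.006},{"tx":-0.034,"ty":-0.019,"wz":-0.006},{"tx":-0.034,"ty":-0.019,"wz":-0.006}]'
python3 to.py 0.54 0.2207 0.16 1.292
```

```text
t 0.1 pos [0.2064 0.5895 0.2219] yaw_y 1.234 tilt [-0.0004 -0.0013] F [-0.26  0.34  0.19] T [ 0.005 -0.066  0.01 ] gap 87.8 q7 -0.08
shift [-0.4367 -0.2377  0.0623] turn [-0.0014  0.0001 -0.058 ]invalid input at $[0]: expected keys tx, ty, tz, wx, wy, wz, gripper
```

```bash
python3 -m creep '[{"tx":-0.034,"ty":-0.019,"tz":0,"wx":0,"wy":0,"wz":-0.006,"gripper":100},{"tx":-0.034,"ty":-0.019,"tz":0,"wx":0,"wy":0,"wz":-0.006,"gripper":100},{"tx":-0.034,"ty":-0.019,"tz":0,"wx":0,"wy":0,"wz":-0.006,"gripper":100},{"tx":-0.034,"ty":-0.019,"tz":0,"wx":0,"wy":0,"wz":-0.006,"gripper":100},{"tx":-0.034,"ty":-0.019,"tz":0,"wx":0,"wy":0,"wz":-0.006,"gripper":100},{"tx":-0.034,"ty":-0.019,"tz":0,"wx":0,"wy":0,"wz":-0.006,"gripper":100},{"tx":-0.034,"ty":-0.019,"tz":0,"wx":0,"wy":0,"wz":-0.006,"gripper":100},{"tx":-0.034,"ty":-0.019,"tz":0,"wx":0,"wy":0,"wz":-0.006,"gripper":100},{"tx":-0.034,"ty":-0.019,"tz":0,"wx":0,"wy":0,"wz":-0.006,"gripper":100},{"tx":-0.034,"ty":-0.019,"tz":0,"wx":0,"wy":0,"wz":-0.006,"gripper":100}]'
python3 to.py 0.54 0.2207 0.16 1.292
```

```text
time: 0.93
position: [0.4733, 0.3036, 0.2225]
eef_rot: [0.138, 0.99, -0.0, -0.0]
force: [-0.4, 0.9, -0.3]
finger_gap: 1.0
t 0.93 pos [0.4733 0.3036 0.2225] yaw_y 1.2944 tilt [-0.0003 -0.0001] F [-0.42  0.86 -0.34] T [0.055 0.038 0.004] gap 88.0 q7 0.68
shift [-0.0868 -0.0615  0.0625] turn [-0.0002 -0.0002  0.0024]
```

```bash
python3 -m creep '[{"tx":-0.029,"ty":-0.02,"tz":0,"wx":0,"wy":0,"wz":0,"gripper":100},{"tx":-0.029,"ty":-0.02,"tz":0,"wx":0,"wy":0,"wz":0,"gripper":100},{"tx":-0.029,"ty":-0.0215,"tz":0,"wx":0,"wy":0,"wz":0,"gripper":100},{"tx":0,"ty":0,"tz":0.03,"wx":0,"wy":0,"wz":0.0,"gripper":100},{"tx":0,"ty":0,"tz":0.03,"wx":0,"wy":0,"wz":0,"gripper":100},{"tx":0,"ty":0,"tz":0.03,"wx":0,"wy":0,"wz":0,"gripper":100},{"tx":0,"ty":0,"tz":0,"wx":0,"wy":0,"wz":0,"gripper":100},{"tx":0,"ty":0,"tz":0,"wx":0,"wy":0,"wz":0,"gripper":100}]'
python3 to.py 0.54 0.2207 0.043 1.292
```

```text
time: 1.6
position: [0.5382, 0.2219, 0.1315]
eef_rot: [0.138, 0.99, -0.001, -0.002]
force: [-0.0, 0.3, 1.1]
finger_gap: 0.999
t 1.6 pos [0.5382 0.2219 0.1315] yaw_y 1.294 tilt [-0.0034 -0.0018] F [-0.04  0.32  1.09] T [ 0.028 -0.049  0.041] gap 87.9 q7 0.9
shift [-0.0023 -0.0004  0.0885] turn [-0.0027 -0.0028  0.002 ]
```

```bash
python3 -m creep '[{"tx":-0.002,"ty":0,"tz":0.025,"wx":-0.002,"wy":-0.002,"wz":0,"gripper":100},{"tx":0,"ty":0,"tz":0.025,"wx":0,"wy":0,"wz":0,"gripper":100},{"tx":0,"ty":0,"tz":0.025,"wx":0,"wy":0,"wz":0,"gripper":100},{"tx":0,"ty":0,"tz":0.013,"wx":0,"wy":0,"wz":0.0,"gripper":100},{"tx":0,"ty":0,"tz":0,"wx":0,"wy":0,"wz":0,"gripper":100},{"tx":0,"ty":0,"tz":0,"wx":0,"wy":0,"wz":0,"gripper":100}]'
python3 to.py 0.54 0.2207 0.043 1.292
python3 -m creep '[{"tx":0,"ty":0,"tz":0,"wx":0,"wy":0,"wz":0,"gripper":0},{"tx":0,"ty":0,"tz":0,"wx":0,"wy":0,"wz":0,"gripper":0},{"tx":0,"ty":0,"tz":0,"wx":0,"wy":0,"wz":0,"gripper":0},{"tx":0,"ty":0,"tz":0,"wx":0,"wy":0,"wz":0.0,"gripper":0},{"tx":0,"ty":0,"tz":0,"wx":0,"wy":0,"wz":0,"gripper":0},{"tx":0,"ty":0,"tz":0,"wx":0,"wy":0,"wz":0,"gripper":0},{"tx":0,"ty":0,"tz":0,"wx":0,"wy":0,"wz":0,"gripper":0},{"tx":0,"ty":0,"tz":0,"wx":0,"wy":0,"wz":0,"gripper":0}]'
python3 to.py 0.54 0.2207 0.043 1.292
```

```text
time: 2.1
position: [0.5422, 0.2225, 0.0461]
eef_rot: [0.138, 0.99, 0.001, 0.002]
force: [0.8, -0.1, 0.2]
finger_gap: 0.994
t 2.1 pos [0.5422 0.2225 0.0461] yaw_y 1.2943 tilt [0.0036 0.0019] F [ 0.79 -0.12  0.23] T [ 0.029  0.01  -0.04 ] gap 87.5 q7 0.92
shift [ 0.0017 -0.0023  0.0031] turn [0.0029 0.003  0.0023]
time: 2.77
position: [0.5413, 0.2219, 0.0446]
eef_rot: [0.138, 0.99, 0.001, 0.001]
force: [-0.9, 0.3, -0.0]
finger_gap: 0.435
t 2.77 pos [0.5413 0.2219 0.0446] yaw_y 1.294 tilt [0.0024 0.0013] F [-0.94  0.29 -0.  ] T [-0.015  0.04  -0.052] gap 38.3 q7 0.92
shift [ 0.001  -0.0015  0.0016] turn [0.0019 0.0019 0.002 ]
```

```bash
python3 -m creep '[{"tx":0,"ty":0,"tz":0,"wx":0.002,"wy":0.002,"wz":0,"gripper":0},{"tx":0,"ty":0,"tz":0,"wx":0,"wy":0,"wz":0,"gripper":0},{"tx":0,"ty":0,"tz":0,"wx":0,"wy":0,"wz":0,"gripper":0},{"tx":0,"ty":0,"tz":0,"wx":0,"wy":0,"wz":0.0,"gripper":0},{"tx":0,"ty":0,"tz":0,"wx":0,"wy":0,"wz":0,"gripper":0},{"tx":0,"ty":0,"tz":-0.01,"wx":0,"wy":0,"wz":0,"gripper":0},{"tx":0,"ty":0,"tz":-0.03,"wx":0,"wy":0,"wz":0,"gripper":0},{"tx":0,"ty":0,"tz":-0.03,"wx":0,"wy":0,"wz":0,"gripper":0},{"tx":0,"ty":0,"tz":-0.03,"wx":0,"wy":0,"wz":0,"gripper":0},{"tx":0,"ty":0,"tz":-0.03,"wx":0,"wy":0,"wz":0,"gripper":0}]'
python3 to.py 0.541 -0.1865 0.18 1.292
```

```text
time: 3.6
position: [0.5409, 0.2219, 0.1764]
eef_rot: [0.138, 0.99, -0.0, -0.0]
force: [0.2, 0.8, -3.1]
finger_gap: 0.268
t 3.6 pos [0.5409 0.2219 0.1764] yaw_y 1.2941 tilt [-0.0004  0.    ] F [ 0.21  0.83 -3.09] T [ 0.088 -0.028  0.025] gap 23.6 q7 0.89
shift [-0.1116 -0.3928 -0.0036] turn [-0.0001 -0.0004  0.0021]
```

```bash
python3 -m creep '[{"tx":-0.009,"ty":-0.032,"tz":0,"wx":0,"wy":0,"wz":0,"gripper":0},{"tx":-0.009,"ty":-0.032,"tz":0,"wx":0,"wy":0,"wz":0,"gripper":0},{"tx":-0.009,"ty":-0.032,"tz":0,"wx":0,"wy":0,"wz":0,"gripper":0},{"tx":-0.009,"ty":-0.032,"tz":0,"wx":0,"wy":0,"wz":0,"gripper":0},{"tx":-0.009,"ty":-0.032,"tz":0,"wx":0,"wy":0,"wz":0,"gripper":0},{"tx":-0.009,"ty":-0.032,"tz":0,"wx":0,"wy":0,"wz":0,"gripper":0},{"tx":-0.009,"ty":-0.032,"tz":0,"wx":0,"wy":0,"wz":0,"gripper":0},{"tx":-0.009,"ty":-0.032,"tz":0,"wx":0,"wy":0,"wz":0,"gripper":0},{"tx":-0.009,"ty":-0.032,"tz":0,"wx":0,"wy":0,"wz":0,"gripper":0},{"tx":-0.009,"ty":-0.032,"tz":0,"wx":0,"wy":0,"wz":0,"gripper":0}]'
python3 to.py 0.541 -0.1865 0.168 1.72
```

```text
time: 4.43
position: [0.5401, -0.1118, 0.1752]
eef_rot: [0.138, 0.99, 0.0, 0.0]
force: [0.7, 0.4, -2.8]
finger_gap: 0.272
t 4.43 pos [ 0.5401 -0.1118  0.1752] yaw_y 1.2943 tilt [0.0004 0.0004] F [ 0.67  0.41 -2.8 ] T [-0.005 -0.061  0.052] gap 24.0 q7 1.52
shift [-0.0212 -0.0716  0.0072] turn [ 4.000e-04  4.000e-04 -4.257e-01]
```

```bash
python3 -m creep '[{"tx":-0.0105,"ty":-0.035,"tz":0,"wx":0,"wy":0,"wz":0,"gripper":0},{"tx":-0.0105,"ty":-0.035,"tz":0,"wx":0,"wy":0,"wz":0,"gripper":0},{"tx":0,"ty":0,"tz":0,"wx":0,"wy":0,"wz":-0.1,"gripper":0},{"tx":0,"ty":0,"tz":0,"wx":0,"wy":0,"wz":-0.1,"gripper":0},{"tx":0,"ty":0,"tz":0,"wx":0,"wy":0,"wz":-0.1,"gripper":0},{"tx":0,"ty":0,"tz":0,"wx":0,"wy":0,"wz":-0.1,"gripper":0},{"tx":0,"ty":0,"tz":0,"wx":0,"wy":0,"wz":0,"gripper":0},{"tx":0,"ty":0,"tz":0,"wx":0,"wy":0,"wz":0,"gripper":0}]'
cat > look.py <<'E'
import sys;from h import *
s=r.get_state();R=Ro.from_quat(s["eef_rot"]).as_matrix();tcp=s["position"]
for n in("top","side"):
  p,d=grab(n,sys.argv[1]);P=cloud(n,d);H,S,V=cv2.split(cv2.cvtColor(p,cv2.COLOR_RGB2HSV))
  k=(np.hypot(P[...,0]-tcp[0],P[...,1]-tcp[1])<.1)&(P[...,2]>.06)
  o=k&(H<13)&(S>140)&(V>60)
  if o.any(): print(n,"orange",o.sum(),P[o].mean(0).round(4),P[o].min(0).round(3),P[o].max(0).round(3))
  b=k&(V<60)&(P[...,2]<.26)
  print(n,"dark",b.sum(),P[b].mean(0).round(4) if b.any() else "")
t=[]
for n in("top","side"):
  u,v=proj(n,[tcp[0],tcp[1],.12])[0].astype(int);p=cv2.imread(f"pics/{n}{sys.argv[1]}.png")
  t.append(cv2.resize(p[v-35:v+35,u-35:u+35],(400,400),interpolation=cv2.INTER_CUBIC))
cv2.imwrite(f"pics/look{sys.argv[1]}.png",np.hstack(t))
E
python3 to.py 0.541 -0.1865 0.16 1.72; python3 look.py 1
```

```text
time: 5.1
position: [0.5415, -0.1835, 0.1749]
eef_rot: [-0.06, 0.998, 0.0, 0.0]
force: [0.5, 0.7, -2.9]
finger_gap: 0.27
t 5.1 pos [ 0.5415 -0.1835  0.1749] yaw_y 1.6909 tilt [0.0002 0.0003] F [ 0.49  0.69 -2.87] T [ 0.011  0.102 -0.04 ] gap 23.8 q7 2.03
shift [ 0.0008 -0.0029  0.0149] turn [ 0.0003  0.0002 -0.0291]
top dark 4 [ 0.5725 -0.1642  0.1209]
side dark 142 [ 0.556  -0.1619  0.1812]
```

View pics/look1.png

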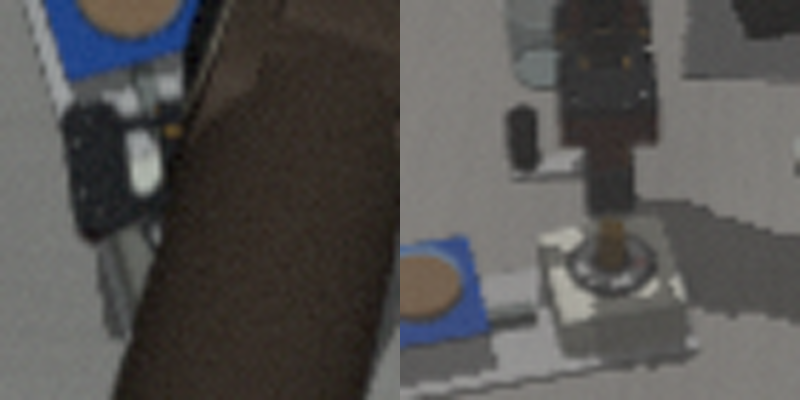

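The crank hangs over the spindle. In the side crop the hub column is at about 608 and the spindle at about 611, so they are within about 2 mm in x. I'll measure that at sub-pixel level, along with the handle.

```bash
python3 - <<'E'
from h import *
p=cv2.imread("pics/side1.png");d=np.load("pics/side1.npy");P=cloud("side",d)
u0,v0=proj("side",[.5415,-.1835,.12])[0].astype(int)-35
g=cv2.cvtColor(p,cv2.COLOR_BGR2GRAY).astype(float)
print(u0,v0)
for v in range(v0+24,v0+46): print(v,g[v,u0+28:u0+48].astype(int),np.round(P[v,u0+37],3))
k=(np.abs(P[...,0]-.60)<.03)&(np.abs(P[...,1]+.17)<.05)&(P[...,2]>.14)&(P[...,2]<.24)&(g<60)
vv,uu=np.nonzero(k);k2=(uu<u0+25);print("handle",k2.sum(),uu[k2].min(),uu[k2].max(),vv[k2].min(),vv[k2].max(),np.median(P[vv[k2],uu[k2]],0).round(4))
X=P[vv[k2],uu[k2]];print(np.sort(X[:,2])[-8:].round(3), X[X[:,2]>np.sort(X[:,2])[-8]].mean(0).round(4))
# expected columns
for X in ([.541,-.1865,.096],[.541,-.1865,.075],[.541,-.1835,.14],[.601,-.176,.2]): print(X,proj("side",X).round(2))
E
```

```text
203 121
145 [ 69  49  49  49  46  48  50  50  48  46  47  51  51  56  61  57  56  95
 116 118] [ 0.528 -0.102  0.263]
146 [ 81  72  68  66  52  48  50  46  49  49  43  53  61  80  89  87  85 113
 118 120] [ 0.529 -0.103  0.256]
147 [126 125 126 122  75  51  48  50  48  51  53  54  75 113 119 121 122 119
 118 119] [ 0.534 -0.164  0.193]
148 [140 143 140 110  68  50  52  50  48  49  50  54  61 108 121 118 120 120
 120 119] [ 0.534 -0.163  0.189]
149 [144 144 108  91  66  53  47  49  48  49  47  52  63 112 120 120 123 119
 120 119] [ 0.534 -0.165  0.181]
150 [138 138 104  88  64  51  49  50  50  52  51  52  51 110 118 121 121 117
 118 120] [ 0.534 -0.16   0.181]
151 [ 94  92  81  77  62  53  52  51  52  49  49  53  52 108 119 122 120 119
 118 118] [ 0.535 -0.175  0.161]
152 [101 101 101  97  71  52  49  46  51  47  48  49  50 109 117 120 120 118
 119 119] [ 0.534 -0.165  0.164]
153 [121 122 120 121  83  53  48  46  49  49  48  46  50 108 120 121 121 119
 120 119] [ 0.534 -0.167  0.158]
154 [124 123 122 121  84  53  50  48  47  50  49  48  50 106 121 120 120 117
 120 123] [ 0.535 -0.169 
[... 919 characters left out ...]
5  61  59  60  58  74  84  81  77  93 102 103
 105  85] [ 0.537 -0.183  0.083]
164 [150 158 116  85  87  89  72  62  62  60  61  66  86  89  77  73  92 101
 102  86] [ 0.536 -0.175  0.085]
165 [105  89  70  86  90  81  63  59  59  59  61  54  78  86  86  69  70  97
 101  93] [ 0.537 -0.18   0.074]
166 [103  76  80  97  93  70  56  58  61  63  60  54  65  79  79  71  74  97
 103 103] [ 0.537 -0.181  0.067]
handle 46 222 226 140 150 [ 0.5972 -0.1674  0.2028]
[0.214 0.214 0.215 0.216 0.216 0.216 0.217 0.219] [ 0.5991 -0.171   0.2162]
[0.541, -0.1865, 0.096] [[238.97 160.2 ]]
[0.541, -0.1865, 0.075] [[239.05 163.72]]
[0.541, -0.1835, 0.14] [[238.74 153.15]]
[0.601, -0.176, 0.2] [[223.38 143.13]]
```

```bash
python3 -m creep '[{"tx":0,"ty":-0.002,"tz":0.01,"wx":0,"wy":0,"wz":0,"gripper":0},{"tx":0,"ty":0,"tz":0.012,"wx":0,"wy":0,"wz":0,"gripper":0},{"tx":0,"ty":0,"tz":0.008,"wx":0,"wy":0,"wz":0,"gripper":0},{"tx":0,"ty":0,"tz":0.002,"wx":0,"wy":0,"wz":0,"gripper":0},{"tx":0,"ty":0,"tz":0.001,"wx":0,"wy":0,"wz":0,"gripper":0},{"tx":0,"ty":0,"tz":0.001,"wx":0,"wy":0,"wz":0,"gripper":0},{"tx":0,"ty":0,"tz":0.001,"wx":0,"wy":0,"wz":0,"gripper":0},{"tx":0,"ty":0,"tz":0,"wx":0,"wy":0,"wz":0,"gripper":0}]'
python3 to.py
```

```text
time: 5.87
position: [0.542, -0.1856, 0.1398]
eef_rot: [-0.062, 0.998, -0.0, 0.0]
force: [-0.1, 0.3, -3.1]
finger_gap: 0.27
t 5.87 pos [ 0.542  -0.1856  0.1398] yaw_y 1.6939 tilt [ 0.0005 -0.0001] F [-0.1   0.32 -3.1 ] T [ 0.039  0.03  -0.062] gap 23.8 q7 2.04
```

```bash
python3 -m creep '[{"tx":0.0005,"ty":0,"tz":0.001,"wx":0,"wy":0,"wz":0,"gripper":0},{"tx":0,"ty":0,"tz":0.001,"wx":0,"wy":0,"wz":0,"gripper":0},{"tx":0,"ty":0,"tz":0,"wx":0,"wy":0,"wz":0,"gripper":0}]'; python3 to.py|cut -c1-150
python3 -m creep '[{"tx":0,"ty":0,"tz":0.001,"wx":0,"wy":0,"wz":0,"gripper":0},{"tx":0,"ty":0,"tz":0.001,"wx":0,"wy":0,"wz":0,"gripper":0},{"tx":0,"ty":0,"tz":0,"wx":0,"wy":0,"wz":0,"gripper":0}]';python3 to.py
```

```text
time: 6.12
position: [0.5415, -0.1859, 0.1378]
eef_rot: [-0.062, 0.998, -0.0, 0.0]
force: [0.4, -1.2, -2.7]
finger_gap: 0.271
t 6.12 pos [ 0.5415 -0.1859  0.1378] yaw_y 1.6939 tilt [ 0.0007 -0.0003] F [ 0.36 -1.17 -2.75] T [-0.105 -0.038  0.001] gap 23.8 q7 2.04
time: 6.37
position: [0.5416, -0.186, 0.1358]
eef_rot: [-0.061, 0.998, -0.0, 0.0]
force: [-0.4, -1.8, -0.0]
finger_gap: 0.272
t 6.37 pos [ 0.5416 -0.186   0.1358] yaw_y 1.6938 tilt [ 0.0008 -0.0006] F [-0.43 -1.77 -0.  ] T [-0.417 -0.078  0.027] gap 23.9 q7 2.04
```

```bash
python3 -m creep '[{"tx":0,"ty":-0.001,"tz":0,"wx":0,"wy":0,"wz":0,"gripper":0},{"tx":0,"ty":0,"tz":0,"wx":0,"wy":0,"wz":0,"gripper":0}]'>/dev/null; python3 to.py
python3 -m creep '[{"tx":0,"ty":0,"tz":0.001,"wx":0,"wy":0,"wz":0,"gripper":0},{"tx":0,"ty":0,"tz":0,"wx":0,"wy":0,"wz":0,"gripper":0}]'>/dev/null;python3 to.py
```

```text
t 6.53 pos [ 0.5415 -0.187   0.1357] yaw_y 1.6937 tilt [ 0.0003 -0.0003] F [-0.   -1.32 -2.98] T [-0.451 -0.121  0.005] gap 23.5 q7 2.05
t 6.7 pos [ 0.5416 -0.1868  0.1346] yaw_y 1.6939 tilt [ 0.0004 -0.0003] F [ 0.43 -2.55  0.12] T [-0.493 -0.128  0.019] gap 23.7 q7 2.05
```

```bash
python3 -m creep '[{"tx":0,"ty":-0.001,"tz":0,"wx":0,"wy":0,"wz":0,"gripper":0},{"tx":0,"ty":0,"tz":0,"wx":0,"wy":0,"wz":0,"gripper":0}]'>/dev/null; python3 to.py
python3 -m creep '[{"tx":0,"ty":-0.0005,"tz":0.001,"wx":0,"wy":0,"wz":0,"gripper":0},{"tx":0,"ty":0,"tz":0,"wx":0,"wy":0,"wz":0,"gripper":0}]'>/dev/null;python3 to.py
```

```text
t 6.87 pos [ 0.5416 -0.1877  0.1346] yaw_y 1.6939 tilt [-0. -0.] F [-0.19 -1.64 -0.78] T [-0.432 -0.136 -0.028] gap 24.0 q7 2.05
t 7.03 pos [ 0.5417 -0.188   0.1335] yaw_y 1.694 tilt [-0.      0.0001] F [-0.17 -1.88  0.04] T [-0.36  -0.172 -0.043] gap 24.0 q7 2.05
```

```bash
python3 -m creep '[{"tx":0,"ty":-0.0005,"tz":0.001,"wx":0,"wy":0,"wz":0,"gripper":0},{"tx":0,"ty":0,"tz":0,"wx":0,"wy":0,"wz":0,"gripper":0}]'>/dev/null; python3 to.py
python3 -m creep '[{"tx":0,"ty":0,"tz":0,"wx":0,"wy":0,"wz":-0.06,"gripper":0},{"tx":0,"ty":0,"tz":0,"wx":0,"wy":0,"wz":0,"gripper":0}]'>/dev/null;python3 to.py
python3 -m creep '[{"tx":0,"ty":0,"tz":0,"wx":0,"wy":0,"wz":-0.06,"gripper":0},{"tx":0,"ty":0,"tz":0,"wx":0,"wy":0,"wz":0,"gripper":0}]'>/dev/null;python3 to.py
```

```text
t 7.2 pos [ 0.5418 -0.1883  0.1326] yaw_y 1.6941 tilt [0.     0.0004] F [ 0.24 -0.21  0.35] T [-0.118 -0.075 -0.034] gap 24.0 q7 2.05
t 7.37 pos [ 0.5417 -0.1884  0.1327] yaw_y 1.7567 tilt [0.0001 0.0003] F [-0.33  0.54  0.12] T [-0.145 -0.063 -0.022] gap 23.8 q7 2.11
t 7.53 pos [ 0.5418 -0.1884  0.1327] yaw_y 1.8152 tilt [0.0001 0.0003] F [0.15 0.03 0.78] T [-0.003 -0.037 -0.079] gap 23.9 q7 2.16
```

```bash
python3 -m creep '[{"tx":0,"ty":0,"tz":0.0015,"wx":0,"wy":0,"wz":0,"gripper":0},{"tx":0,"ty":0,"tz":0,"wx":0,"wy":0,"wz":0,"gripper":0}]'>/dev/null; python3 to.py
for i in 1; do python3 -m creep '[{"tx":0,"ty":0,"tz":0,"wx":0,"wy":0,"wz":-0.06,"gripper":0},{"tx":0,"ty":0,"tz":0,"wx":0,"wy":0,"wz":0,"gripper":0}]'>/dev/null;python3 to.py; done
python3 -m creep '[{"tx":0,"ty":0,"tz":0,"wx":0,"wy":0,"wz":-0.06,"gripper":0},{"tx":0,"ty":0,"tz":0,"wx":0,"wy":0,"wz":0,"gripper":0}]'>/dev/null;python3 to.py
python3 -m creep '[{"tx":0,"ty":0,"tz":0,"wx":0,"wy":0,"wz":-0.06,"gripper":0},{"tx":0,"ty":0,"tz":0,"wx":0,"wy":0,"wz":0,"gripper":0}]'>/dev/null;python3 to.py
```

```text
t 7.7 pos [ 0.5418 -0.1884  0.1312] yaw_y 1.8118 tilt [0.0003 0.0003] F [-0.01 -0.33  3.09] T [ 0.128  0.04  -0.069] gap 23.6 q7 2.16
t 7.87 pos [ 0.5418 -0.1883  0.1313] yaw_y 1.8752 tilt [0.0002 0.0003] F [0.18 0.12 2.76] T [ 0.06   0.122 -0.16 ] gap 23.8 q7 2.21
t 8.03 pos [ 0.5418 -0.1883  0.1313] yaw_y 1.9343 tilt [0.0002 0.0004] F [-0.1   0.87  4.8 ] T [ 0.272  0.13  -0.125] gap 24.0 q7 2.26
t 8.2 pos [ 0.5418 -0.1882  0.1312] yaw_y 1.9936 tilt [0.0001 0.0005] F [-0.25  0.58  4.7 ] T [ 0.38   0.177 -0.111] gap 24.2 q7 2.32
```

```bash
python3 -m creep '[{"tx":0,"ty":0,"tz":0,"wx":0,"wy":0,"wz":0.1,"gripper":0},{"tx":0,"ty":0,"tz":0,"wx":0,"wy":0,"wz":0.1,"gripper":0},{"tx":0,"ty":0,"tz":0,"wx":0,"wy":0,"wz":0.06,"gripper":0},{"tx":0,"ty":0,"tz":0,"wx":0,"wy":0,"wz":0,"gripper":0}]'>/dev/null; python3 to.py
python3 -m creep '[{"tx":0,"ty":0,"tz":0,"wx":0,"wy":0,"wz":0.06,"gripper":0},{"tx":0,"ty":0,"tz":0,"wx":0,"wy":0,"wz":0,"gripper":0}]'>/dev/null;python3 to.py
python3 -m creep '[{"tx":0,"ty":0,"tz":0,"wx":0,"wy":0,"wz":0.06,"gripper":0},{"tx":0,"ty":0,"tz":0,"wx":0,"wy":0,"wz":0,"gripper":0}]'>/dev/null;python3 to.py
python3 -m creep '[{"tx":0,"ty":0,"tz":0,"wx":0,"wy":0,"wz":0.06,"gripper":0},{"tx":0,"ty":0,"tz":0,"wx":0,"wy":0,"wz":0,"gripper":0}]'>/dev/null;python3 to.py
```

```text
t 8.53 pos [ 0.5416 -0.1886  0.131 ] yaw_y 1.7277 tilt [-0.0001 -0.0002] F [ 1.14 -0.1  -6.09] T [ 0.114 -0.375 -0.023] gap 23.9 q7 2.08
t 8.7 pos [ 0.5416 -0.1886  0.1305] yaw_y 1.6713 tilt [-0.0005 -0.0002] F [ 1.12 -0.13 -3.34] T [-0.073 -0.431 -0.02 ] gap 23.9 q7 2.03
t 8.87 pos [ 0.5413 -0.1884  0.1305] yaw_y 1.6129 tilt [-0.0011  0.0001] F [ 1.66 -0.49 -3.65] T [-0.046 -0.256 -0.014] gap 24.1 q7 1.98
t 9.03 pos [ 0.5413 -0.1884  0.1306] yaw_y 1.5539 tilt [-0.0011  0.0002] F [ 1.74  0.56 -3.04] T [ 0.065 -0.034  0.047] gap 24.0 q7 1.93
```

```bash
python3 -m creep '[{"tx":0,"ty":0,"tz":0.002,"wx":0,"wy":0,"wz":0,"gripper":0},{"tx":0,"ty":0,"tz":0.001,"wx":0,"wy":0,"wz":0,"gripper":0},{"tx":0,"ty":0,"tz":0,"wx":0,"wy":0,"wz":0,"gripper":0}]'>/dev/null; python3 to.py
python3 -m creep '[{"tx":0,"ty":0,"tz":0.001,"wx":0,"wy":0,"wz":0,"gripper":0},{"tx":0,"ty":0,"tz":0.001,"wx":0,"wy":0,"wz":0,"gripper":0},{"tx":0,"ty":0,"tz":0,"wx":0,"wy":0,"wz":0,"gripper":0}]'>/dev/null; python3 to.py
```

```text
t 9.28 pos [ 0.5413 -0.1885  0.1276] yaw_y 1.5558 tilt [-0.0009  0.0002] F [-0.5  -0.1  -2.24] T [-0.018 -0.037  0.017] gap 24.0 q7 1.93
t 9.53 pos [ 0.5415 -0.1886  0.1259] yaw_y 1.5544 tilt [-0.0004  0.0001] F [-0.12 -0.71 -3.64] T [ 0.04  -0.002  0.004] gap 23.7 q7 1.93
```

```bash
python3 -m creep '[{"tx":0,"ty":0,"tz":0.002,"wx":0,"wy":0,"wz":0,"gripper":0},{"tx":0,"ty":0,"tz":0.002,"wx":0,"wy":0,"wz":0,"gripper":0},{"tx":0,"ty":0,"tz":0.001,"wx":0,"wy":0,"wz":0,"gripper":0},{"tx":0,"ty":0,"tz":0,"wx":0,"wy":0,"wz":0,"gripper":0}]'>/dev/null; python3 to.py
python3 -m creep '[{"tx":0,"ty":0,"tz":0.001,"wx":0,"wy":0,"wz":0,"gripper":0},{"tx":0,"ty":0,"tz":0.001,"wx":0,"wy":0,"wz":0,"gripper":0},{"tx":0,"ty":0,"tz":0.001,"wx":0,"wy":0,"wz":0,"gripper":0},{"tx":0,"ty":0,"tz":0,"wx":0,"wy":0,"wz":0,"gripper":0}]'>/dev/null; python3 to.py
```

```text
t 9.87 pos [ 0.5415 -0.1885  0.1208] yaw_y 1.5542 tilt [-0.0006  0.0002] F [-1.31 -0.22 -3.07] T [0.011 0.046 0.022] gap 23.6 q7 1.93
t 10.2 pos [ 0.5416 -0.1885  0.1179] yaw_y 1.554 tilt [-0.0003  0.0001] F [ 0.6   0.71 -3.89] T [ 0.018 -0.02   0.035] gap 24.1 q7 1.93
```

```bash
python3 -m creep '[{"tx":0,"ty":0,"tz":0.001,"wx":0,"wy":0,"wz":0,"gripper":0},{"tx":0,"ty":0,"tz":0.001,"wx":0,"wy":0,"wz":0,"gripper":0},{"tx":0,"ty":0,"tz":0,"wx":0,"wy":0,"wz":0,"gripper":0}]'>/dev/null; python3 to.py
python3 -m creep '[{"tx":0,"ty":0,"tz":0.001,"wx":0,"wy":0,"wz":0,"gripper":0},{"tx":0,"ty":0,"tz":0.001,"wx":0,"wy":0,"wz":0,"gripper":0},{"tx":0,"ty":0,"tz":0,"wx":0,"wy":0,"wz":0,"gripper":0}]'>/dev/null; python3 to.py
```

```text
t 10.45 pos [ 0.5416 -0.1886  0.1159] yaw_y 1.554 tilt [-0.0003  0.0001] F [-0.36 -0.32 -3.82] T [-0.011  0.059 -0.009] gap 23.7 q7 1.93
t 10.7 pos [ 0.5418 -0.1886  0.1142] yaw_y 1.554 tilt [ 0.0002 -0.    ] F [-0.1   0.12 -1.19] T [0.111 0.152 0.01 ] gap 23.8 q7 1.93
```

```bash
python3 -m creep '[{"tx":0,"ty":0,"tz":0.001,"wx":0,"wy":0,"wz":0,"gripper":0},{"tx":0,"ty":0,"tz":0.001,"wx":0,"wy":0,"wz":0,"gripper":0},{"tx":0,"ty":0,"tz":0,"wx":0,"wy":0,"wz":0,"gripper":0},{"tx":0,"ty":0,"tz":0,"wx":0,"wy":0,"wz":0,"gripper":0}]'>/dev/null; python3 to.py
python3 -m creep '[{"tx":0,"ty":0,"tz":0,"wx":0,"wy":0,"wz":0,"gripper":100},{"tx":0,"ty":0,"tz":0,"wx":0,"wy":0,"wz":0,"gripper":100},{"tx":0,"ty":0,"tz":0,"wx":0,"wy":0,"wz":0,"gripper":100},{"tx":0,"ty":0,"tz":0,"wx":0,"wy":0,"wz":0,"gripper":100},{"tx":0,"ty":0,"tz":-0.015,"wx":0,"wy":0,"wz":0,"gripper":100},{"tx":0,"ty":0,"tz":-0.02,"wx":0,"wy":0,"wz":0,"gripper":100},{"tx":0,"ty":0,"tz":-0.02,"wx":0,"wy":0,"wz":0,"gripper":100},{"tx":0,"ty":0,"tz":-0.01,"wx":0,"wy":0,"wz":0,"gripper":100},{"tx":0,"ty":0,"tz":0,"wx":0,"wy":0,"wz":0,"gripper":100},{"tx":0,"ty":0,"tz":0,"wx":0,"wy":0,"wz":0,"gripper":100}]'; python3 to.py; python3 look.py 2
```

```text
t 11.03 pos [ 0.5419 -0.1886  0.1124] yaw_y 1.5541 tilt [ 0.0004 -0.    ] F [-2.    0.27  1.72] T [ 0.065  0.378 -0.053] gap 23.8 q7 1.93
time: 11.87
position: [0.5418, -0.1885, 0.1771]
eef_rot: [0.008, 1.0, 0.0, 0.0]
force: [-0.7, -0.3, 0.8]
finger_gap: 0.984
t 11.87 pos [ 0.5418 -0.1885  0.1771] yaw_y 1.5541 tilt [0.0008 0.    ] F [-0.68 -0.26  0.79] T [ 0.052  0.016 -0.072] gap 86.6 q7 1.91
top dark 5 [ 0.5462 -0.1633  0.0781]
side dark 145 [ 0.5541 -0.1673  0.1484]
```

View pics/look2.png

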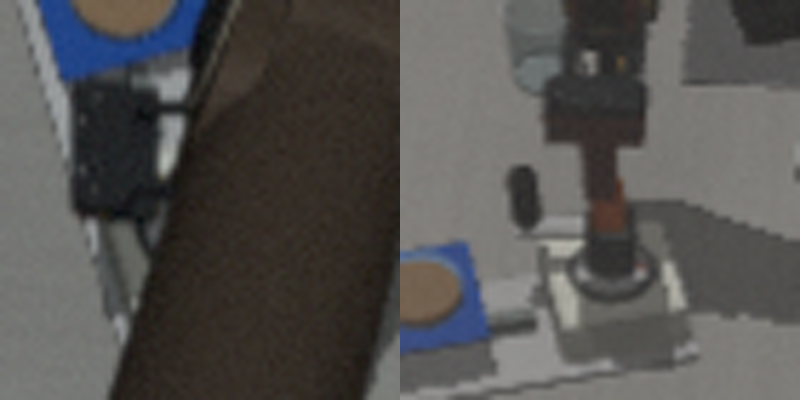

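The crank is seated and upright: hub down on the collar at crop (612,255), handle at (524,195) along world +x. Next I move to the handle and grip it.

```bash
python3 -m creep '[{"tx":-0.03,"ty":0,"tz":0,"wx":0,"wy":0,"wz":0,"gripper":100},{"tx":-0.03,"ty":0,"tz":0,"wx":0,"wy":0,"wz":0,"gripper":100},{"tx":0,"ty":0,"tz":0,"wx":0,"wy":0,"wz":0,"gripper":100},{"tx":0,"ty":0,"tz":0.015,"wx":0,"wy":0,"wz":0,"gripper":100},{"tx":0,"ty":0,"tz":0.015,"wx":0,"wy":0,"wz":0,"gripper":100},{"tx":0,"ty":0,"tz":0.015,"wx":0,"wy":0,"wz":0,"gripper":100},{"tx":0,"ty":0,"tz":0,"wx":0,"wy":0,"wz":0,"gripper":100},{"tx":0,"ty":0,"tz":0,"wx":0,"wy":0,"wz":0,"gripper":100}]'>/dev/null; python3 to.py 0.6015 -0.1895 0.116 1.554
```

```text
t 12.63 pos [ 0.6005 -0.1893  0.1306] yaw_y 1.554 tilt [-0.0034  0.0006] F [-0.19 -0.4   0.3 ] T [0.062 0.026 0.012] gap 87.9 q7 1.91
shift [-0.0011 -0.0002  0.0146] turn [ 0.0006 -0.0034  0.    ]
```

```bash
python3 -m creep '[{"tx":-0.001,"ty":0,"tz":0.007,"wx":0,"wy":0,"wz":0,"gripper":100},{"tx":0,"ty":0,"tz":0.007,"wx":0,"wy":0,"wz":0,"gripper":0},{"tx":0,"ty":0,"tz":0,"wx":0,"wy":0,"wz":0,"gripper":0},{"tx":0,"ty":0,"tz":0,"wx":0,"wy":0,"wz":0,"gripper":0},{"tx":0,"ty":0,"tz":0,"wx":0,"wy":0,"wz":0,"gripper":0},{"tx":0,"ty":0,"tz":0,"wx":0,"wy":0,"wz":0,"gripper":0},{"tx":0,"ty":0,"tz":0,"wx":0,"wy":0,"wz":0,"gripper":0},{"tx":0,"ty":0,"tz":0,"wx":0,"wy":0,"wz":0,"gripper":0},{"tx":0,"ty":0,"tz":0,"wx":0,"wy":0,"wz":0,"gripper":0},{"tx":0,"ty":0,"tz":0,"wx":0,"wy":0,"wz":0,"gripper":0}]'>/dev/null; python3 to.py
python3 -m creep '[{"tx":0,"ty":0,"tz":0,"wx":0,"wy":0,"wz":0,"gripper":0},{"tx":0,"ty":0,"tz":0,"wx":0,"wy":0,"wz":0,"gripper":0},{"tx":0,"ty":0,"tz":0,"wx":0,"wy":0,"wz":0,"gripper":0},{"tx":0,"ty":0,"tz":0,"wx":0,"wy":0,"wz":0,"gripper":0}]'>/dev/null; python3 to.py
```

```text
t 13.47 pos [ 0.6027 -0.1896  0.1182] yaw_y 1.554 tilt [0.0002 0.    ] F [-0.61 -0.53  0.23] T [0.017 0.043 0.03 ] gap 31.1 q7 1.91
t 13.8 pos [ 0.6027 -0.1896  0.1182] yaw_y 1.554 tilt [0.     0.0001] F [0.9  0.19 0.52] T [ 0.061  0.002 -0.005] gap 21.7 q7 1.91
```

```bash
cat > arc.py <<'E'
import sys,numpy as np
phi0,N=float(sys.argv[1]),int(sys.argv[2]);d=-2*np.pi/24;yaw=1.554
a=phi0+d*np.arange(N+1);P=.06*np.c_[np.cos(a),np.sin(a)]
T=np.c_[P@[-np.sin(yaw),np.cos(yaw)],P@[np.cos(yaw),np.sin(yaw)]];T=np.round(T-T[0],4)
for i,x in enumerate(np.diff(T,axis=0)): print(i+1,np.round(x,4))
E
python3 arc.py -0.018 24
```

```text
1 [ 0.0021 -0.0155]
2 [ 0.006  -0.0145]
3 [ 0.0095 -0.0124]
4 [ 0.0125 -0.0095]
5 [ 0.0144 -0.006 ]
6 [ 0.0156 -0.002 ]
7 [0.0155 0.002 ]
8 [0.0145 0.006 ]
9 [0.0124 0.0096]
10 [0.0095 0.0124]
11 [0.006  0.0145]
12 [0.002  0.0155]
13 [-0.0021  0.0156]
14 [-0.006   0.0144]
15 [-0.0095  0.0124]
16 [-0.0125  0.0096]
17 [-0.0144  0.0059]
18 [-0.0156  0.0021]
19 [-0.0155 -0.0021]
20 [-0.0145 -0.006 ]
21 [-0.0124 -0.0096]
22 [-0.0095 -0.0124]
23 [-0.006  -0.0145]
24 [-0.002  -0.0155]
```

```bash
python3 -m creep '[{"tx":0.0021,"ty":-0.0155,"tz":0,"wx":0,"wy":0,"wz":0,"gripper":0},{"tx":0.006,"ty":-0.0145,"tz":0,"wx":0,"wy":0,"wz":0,"gripper":0},{"tx":0.0095,"ty":-0.0124,"tz":0,"wx":0,"wy":0,"wz":0,"gripper":0}]'>/dev/null; python3 to.py
python3 -m creep '[{"tx":0.0125,"ty":-0.0095,"tz":0,"wx":0,"wy":0,"wz":0,"gripper":0},{"tx":0.0144,"ty":-0.006,"tz":0,"wx":0,"wy":0,"wz":0,"gripper":0},{"tx":0.0156,"ty":-0.002,"tz":0,"wx":0,"wy":0,"wz":0,"gripper":0}]'>/dev/null; python3 to.py
```

```text
t 14.05 pos [ 0.5858 -0.2311  0.1184] yaw_y 1.5557 tilt [0.0022 0.0008] F [2.   3.1  2.42] T [ 0.859 -0.445  0.005] gap 21.6 q7 1.99
t 14.3 pos [ 0.541  -0.2497  0.1186] yaw_y 1.5525 tilt [ 0.0018 -0.0003] F [2.1  2.94 2.05] T [ 1.104 -1.065  0.012] gap 21.4 q7 2.04
```

```bash
python3 -m creep '[{"tx":0.0155,"ty":0.003,"tz":0,"wx":0,"wy":0,"wz":0,"gripper":0},{"tx":0.0145,"ty":0.006,"tz":0,"wx":0,"wy":0,"wz":0,"gripper":0},{"tx":0.0124,"ty":0.0096,"tz":0,"wx":0,"wy":0,"wz":0,"gripper":0},{"tx":0.0095,"ty":0.0124,"tz":0,"wx":0,"wy":0,"wz":0,"gripper":0},{"tx":0.006,"ty":0.0145,"tz":0,"wx":0,"wy":0,"wz":0,"gripper":0},{"tx":0.002,"ty":0.0155,"tz":0,"wx":0,"wy":0,"wz":0,"gripper":0}]'>/dev/null; python3 to.py
python3 -m creep '[{"tx":-0.0021,"ty":0.0156,"tz":0,"wx":0,"wy":0,"wz":0,"gripper":0},{"tx":-0.006,"ty":0.0144,"tz":0,"wx":0,"wy":0,"wz":0,"gripper":0},{"tx":-0.0095,"ty":0.0124,"tz":0,"wx":0,"wy":0,"wz":0,"gripper":0},{"tx":-0.0125,"ty":0.0096,"tz":0,"wx":0,"wy":0,"wz":0,"gripper":0},{"tx":-0.0144,"ty":0.0059,"tz":0,"wx":0,"wy":0,"wz":0,"gripper":0},{"tx":-0.0156,"ty":0.0021,"tz":0,"wx":0,"wy":0,"wz":0,"gripper":0}]'>/dev/null; python3 to.py
```

```text
t 14.8 pos [ 0.4805 -0.1889  0.1189] yaw_y 1.5505 tilt [ 0.0005 -0.0023] F [-0.64 -4.    3.39] T [-0.765 -0.051 -0.005] gap 21.7 q7 1.94
t 15.3 pos [ 0.5434 -0.1282  0.1184] yaw_y 1.554 tilt [-0.001  -0.0013] F [-3.72 -4.35  2.04] T [-1.416e+00  6.640e-01 -1.000e-03] gap 21.4 q7 1.81
```

```bash
python3 -m creep '[{"tx":-0.0155,"ty":-0.0036,"tz":0,"wx":0,"wy":0,"wz":0,"gripper":0},{"tx":-0.0145,"ty":-0.006,"tz":0,"wx":0,"wy":0,"wz":0,"gripper":0},{"tx":-0.0124,"ty":-0.0096,"tz":0,"wx":0,"wy":0,"wz":0,"gripper":0},{"tx":-0.0095,"ty":-0.0124,"tz":0,"wx":0,"wy":0,"wz":0,"gripper":0},{"tx":-0.006,"ty":-0.0145,"tz":0,"wx":0,"wy":0,"wz":0,"gripper":0},{"tx":-0.002,"ty":-0.0155,"tz":0,"wx":0,"wy":0,"wz":0,"gripper":0}]'>/dev/null; python3 to.py
python3 -m creep '[{"tx":0.0021,"ty":-0.015,"tz":0,"wx":0,"wy":0,"wz":0,"gripper":0},{"tx":0.006,"ty":-0.0145,"tz":0,"wx":0,"wy":0,"wz":0,"gripper":0},{"tx":0.0095,"ty":-0.0124,"tz":0,"wx":0,"wy":0,"wz":0,"gripper":0},{"tx":0.0125,"ty":-0.0095,"tz":0,"wx":0,"wy":0,"wz":0,"gripper":0}]'>/dev/null; python3 to.py
```

```text
t 15.8 pos [ 0.6021 -0.1903  0.1174] yaw_y 1.5548 tilt [-0.0025  0.0013] F [-5.    3.34  2.51] T [ 0.957  1.163 -0.018] gap 21.6 q7 1.91
t 16.13 pos [ 0.5713 -0.2419  0.1181] yaw_y 1.5534 tilt [0.0011 0.0009] F [0.56 6.13 2.29] T [ 1.874 -0.119 -0.024] gap 21.5 q7 2.01
```

```bash
cat > tray.py <<'E'
from h import *
import glob
def ht(p,d,n):
    P=cloud(n,d);H,S,V=cv2.split(cv2.cvtColor(p,cv2.COLOR_BGR2HSV))
    k=(H>100)&(H<130)&(S>130)&(np.hypot(P[...,0]-.69,P[...,1]+.145)<.05)&(P[...,2]>.03)&(P[...,2]<.2)
    k=cv2.erode(k.astype(np.uint8),np.ones((3,3)))>0
    z=P[k][:,2];return k.sum(),round(float(np.median(z)),4),round(float(z.mean()),4)
if __name__=="__main__":
    for n in("top","side"):
        a=ht(cv2.imread(f"pics/{n}0.png"),np.load(f"pics/{n}0.npy"),n)
        grab(n,"t");b=ht(cv2.imread(f"pics/{n}t.png"),np.load(f"pics/{n}t.npy"),n);print(n,a,b)
E
cat > tf.py <<'E'
from to import *
s,R=st();v=np.array(s["position"][:2])-[.5415,-.1888];phi=np.arctan2(v[1],v[0])
F=np.array(s["force"][:2]);t=np.array([np.sin(phi),-np.cos(phi)]);e=v/np.hypot(*v)
print("phi",phi.round(3),"rad",np.hypot(*v).round(4),"resist",-(F@t).round(2),"radial",(F@e).round(2))
E
python3 tray.py; python3 tf.py; python3 arc.py -0.018 1 >/dev/null
python3 -m creep '[{"tx":0.0152,"ty":-0.0047,"tz":0,"wx":0,"wy":0,"wz":0,"gripper":0}]'>/dev/null; python3 tf.py
```

```text
top (np.int64(115), 0.0606, 0.0604) (np.int64(136), 0.0823, 0.0824)
side (np.int64(1), 0.0612, 0.0612) (np.int64(2), 0.0814, 0.0814)
t 16.23 pos [ 0.5686 -0.2432  0.1183] yaw_y 1.5503 tilt [-0.0012  0.0004] F [-0.41  2.46  2.92] T [ 1.018  0.3   -0.018] gap 21.5 q7 2.01
phi -1.108 rad 0.0608 resist 0.73 radial -2.39
t 16.32 pos [ 0.5586 -0.2463  0.119 ] yaw_y 1.5548 tilt [ 0.0052 -0.0017] F [5.25 0.44 3.29] T [ 0.258 -1.293  0.029] gap 21.5 q7 2.02
phi -1.282 rad 0.06 resist 5.16 radial 1.07
```

```bash
sed -i 's#/24#/48#' arc.py; python3 arc.py -1.327 36; cat >> tf.py <<'E'
sys.exit(1 if -(F@t)>7 else 0)
E
```

```text
1 [ 0.0077 -0.0015]
2 [ 0.0078 -0.0005]
3 [0.0079 0.0005]
4 [0.0077 0.0015]
5 [0.0074 0.0026]
6 [0.007  0.0034]
7 [0.0065 0.0044]
8 [0.0059 0.0052]
9 [0.0052 0.0059]
10 [0.0044 0.0065]
11 [0.0034 0.0071]
12 [0.0025 0.0074]
13 [0.0016 0.0077]
14 [0.0005 0.0078]
15 [-0.0006  0.0079]
16 [-0.0015  0.0077]
17 [-0.0025  0.0074]
18 [-0.0035  0.007 ]
19 [-0.0044  0.0066]
20 [-0.0052  0.0059]
21 [-0.0059  0.0051]
22 [-0.0065  0.0044]
23 [-0.007   0.0034]
24 [-0.0075  0.0025]
25 [-0.0077  0.0016]
26 [-0.0078  0.0005]
27 [-0.0078 -0.0005]
28 [-0.0077 -0.0016]
29 [-0.0075 -0.0025]
30 [-0.007  -0.0035]
31 [-0.0065 -0.0044]
32 [-0.0059 -0.0052]
33 [-0.0052 -0.0059]
34 [-0.0043 -0.0065]
35 [-0.0035 -0.007 ]
36 [-0.0025 -0.0075]
```

```bash
python3 -m creep '[{"tx":0.0077,"ty":-0.0015,"tz":0,"wx":0,"wy":0,"wz":0,"gripper":0}]'>/dev/null; python3 tf.py && python3 -m creep '[{"tx":0.0078,"ty":-0.0005,"tz":0,"wx":0,"wy":0,"wz":0,"gripper":0}]'>/dev/null && python3 tf.py && python3 -m creep '[{"tx":0.0079,"ty":0.0005,"tz":0,"wx":0,"wy":0,"wz":0,"gripper":0}]'>/dev/null && python3 tf.py && python3 -m creep '[{"tx":0.0077,"ty":0.0015,"tz":0,"wx":0,"wy":0,"wz":0,"gripper":0}]'>/dev/null && python3 tf.py && python3 -m creep '[{"tx":0.0074,"ty":0.0026,"tz":0,"wx":0,"wy":0,"wz":0,"gripper":0}]'>/dev/null && python3 tf.py && python3 -m creep '[{"tx":0.007,"ty":0.0034,"tz":0,"wx":0,"wy":0,"wz":0,"gripper":0}]'>/dev/null && python3 tf.py
```

```text
t 16.4 pos [ 0.5486 -0.2488  0.1191] yaw_y 1.5527 tilt [ 0.0038 -0.0018] F [1.1  0.32 1.39] T [ 0.436 -0.621  0.015] gap 21.4 q7 2.03
phi -1.453 rad 0.0604 resist 1.13 radial -0.19
t 16.48 pos [ 0.5407 -0.2492  0.1191] yaw_y 1.5525 tilt [ 0.003  -0.0021] F [ 2.1  -0.99  2.65] T [-0.114 -0.677 -0.054] gap 21.0 q7 2.03
phi -1.584 rad 0.0604 resist 2.11 radial 0.96
t 16.57 pos [ 0.533  -0.2485  0.119 ] yaw_y 1.5527 tilt [ 0.0029 -0.0024] F [ 2.84 -3.56  3.14] T [-0.562 -0.794  0.023] gap 21.4 q7 2.03
phi -1.712 rad 0.0603 resist 3.31 radial 3.12
t 16.65 pos [ 0.5251 -0.2468  0.1188] yaw_y 1.5528 tilt [ 0.0022 -0.0025] F [ 2.56 -3.88  2.65] T [-0.912 -0.604  0.042] gap 21.2 q7 2.03
phi -1.846 rad 0.0603 resist 3.52 radial 3.04
t 16.73 pos [ 0.5173 -0.244   0.1187] yaw_y 1.5528 tilt [ 0.0011 -0.0024] F [ 0.11 -5.55  3.88] T [-1.133 -0.313 -0.024] gap 21.3 q7 2.03
phi -1.984 rad 0.0602 resist 2.33 radial 5.04
t 16.82 pos [ 0.51   -0.2404  0.1186] yaw_y 1.5527 tilt [ 0.0005 -0.0023] F [-0.49 -4.24  4.04] T [-1.099 -0.231 -0.005] gap 22.0 q7 2.03
phi -2.119 rad 0.0604 resist 1.79 radial 3.88
```

```bash
python3 -m creep '[{"tx":0.0065,"ty":0.0034,"tz":0,"wx":0,"wy":0,"wz":0,"gripper":0}]'>/dev/null; python3 tf.py && python3 -m creep '[{"tx":0.0059,"ty":0.0052,"tz":0,"wx":0,"wy":0,"wz":0,"gripper":0}]'>/dev/null && python3 tf.py && python3 -m creep '[{"tx":0.0052,"ty":0.0059,"tz":0,"wx":0,"wy":0,"wz":0,"gripper":0}]'>/dev/null && python3 tf.py && python3 -m creep '[{"tx":0.0044,"ty":0.0065,"tz":0,"wx":0,"wy":0,"wz":0,"gripper":0}]'>/dev/null && python3 tf.py && python3 -m creep '[{"tx":0.0034,"ty":0.0071,"tz":0,"wx":0,"wy":0,"wz":0,"gripper":0}]'>/dev/null && python3 tf.py && python3 -m creep '[{"tx":0.0025,"ty":0.0074,"tz":0,"wx":0,"wy":0,"wz":0,"gripper":0}]'>/dev/null && python3 tf.py && python3 -m creep '[{"tx":0.0016,"ty":0.0077,"tz":0,"wx":0,"wy":0,"wz":0,"gripper":0}]'>/dev/null && python3 tf.py && python3 -m creep '[{"tx":0.0005,"ty":0.0078,"tz":0,"wx":0,"wy":0,"wz":0,"gripper":0}]'>/dev/null && python3 tf.py; python3 tray.py
```

```text
t 16.9 pos [ 0.5035 -0.2363  0.1184] yaw_y 1.553 tilt [ 0.0002 -0.0016] F [ 0.71 -4.18  3.84] T [-0.64  -0.441  0.005] gap 21.6 q7 2.03
phi -2.245 rad 0.0608 resist 3.16 radial 2.82
t 16.98 pos [ 0.4977 -0.2307  0.1183] yaw_y 1.553 tilt [-0.0001 -0.0012] F [-0.17 -5.27  5.02] T [-1.093 -0.03   0.021] gap 21.2 q7 2.02
phi -2.378 rad 0.0606 resist 3.69 radial 3.76
t 17.07 pos [ 0.4924 -0.2243  0.1182] yaw_y 1.5532 tilt [-0.0008 -0.0009] F [-1.5  -4.32  4.34] T [-1.056  0.106  0.01 ] gap 21.6 q7 2.01
phi -2.515 rad 0.0607 resist 2.62 radial 3.75
t 17.15 pos [ 0.4879 -0.2174  0.1181] yaw_y 1.5534 tilt [-0.0014 -0.0005] F [-1.37 -4.62  4.71] T [-0.881  0.161 -0.014] gap 21.7 q7 2.0
phi -2.651 rad 0.0608 resist 3.43 radial 3.39
t 17.23 pos [ 0.4846 -0.21    0.118 ] yaw_y 1.5534 tilt [-0.0016 -0.0001] F [-2.52 -4.01  5.33] T [-0.91   0.347  0.002] gap 21.7 q7 1.98
phi -2.785 rad 0.0607 resist 2.88 radial 3.76
t 17.32 pos [ 0.4822 -0.2022  0.118 ] yaw_y 1.5538 tilt [-0.0019  0.0002] F [-3.01 -2.83  4.52] T [-0.809  0.309 -0.004] gap 21.3 q7 1.97
phi -2.919 rad 0.0608 resist 2.09 radial 3.56
t 17.4 pos [ 0.4808 -0.1943  0.1179] yaw_y 1.5539 tilt [-0.0019  0.0004] F [-2.64 -3.4   4.19] T [-0.689  0.17  -0.02 ] gap 21.6 q7 1.96
phi -3.052 rad 0.0609 resist 3.15 radial 2.93
t 17.48 pos [ 0.4806 -0.1862  0.1179] yaw_y 1.5542 tilt [-0.0017  0.0005] F [-1.77 -2.37  5.15] T [-0.637  0.156  0.011] gap 21.6 q7 1.94
phi 3.099 rad 0.061 resist 2.44 radial 1.67
top (np.int64(115), 0.0606, 0.0604) (np.int64(125), 0.0885, 0.0886)
side (np.int64(1), 0.0612, 0.0612) (np.int64(14), 0.0865, 0.0867)
```

```bash
python3 -m creep '[{"tx":-0.0006,"ty":0.0079,"tz":-0.001,"wx":0,"wy":0,"wz":0,"gripper":0}]'>/dev/null; python3 tf.py && python3 -m creep '[{"tx":-0.0015,"ty":0.0077,"tz":0,"wx":0,"wy":0,"wz":0,"gripper":0}]'>/dev/null && python3 tf.py && python3 -m creep '[{"tx":-0.0025,"ty":0.0074,"tz":0,"wx":0,"wy":0,"wz":0,"gripper":0}]'>/dev/null && python3 tf.py && python3 -m creep '[{"tx":-0.0035,"ty":0.007,"tz":0,"wx":0,"wy":0,"wz":0,"gripper":0}]'>/dev/null && python3 tf.py && python3 -m creep '[{"tx":-0.0044,"ty":0.0066,"tz":0,"wx":0,"wy":0,"wz":0,"gripper":0}]'>/dev/null && python3 tf.py && python3 -m creep '[{"tx":-0.0052,"ty":0.0059,"tz":0,"wx":0,"wy":0,"wz":0,"gripper":0}]'>/dev/null && python3 tf.py && python3 -m creep '[{"tx":-0.0059,"ty":0.0051,"tz":0,"wx":0,"wy":0,"wz":0,"gripper":0}]'>/dev/null && python3 tf.py && python3 -m creep '[{"tx":-0.0065,"ty":0.0044,"tz":0,"wx":0,"wy":0,"wz":0,"gripper":0}]'>/dev/null && python3 tf.py; python3 tray.py
```

```text
t 17.67 pos [ 0.4814 -0.179   0.1188] yaw_y 1.5537 tilt [-0.0018  0.0002] F [-2.23 -3.04  4.71] T [-0.907  0.06  -0.002] gap 21.9 q7 1.92
phi 2.98 rad 0.0609 resist 3.36 radial 1.71
t 17.75 pos [ 0.4834 -0.1708  0.119 ] yaw_y 1.5537 tilt [-0.0013  0.0002] F [-2.25 -2.74  3.82] T [-0.683  0.105 -0.028] gap 21.7 q7 1.9
phi 2.841 rad 0.0608 resist 3.28 radial 1.33
t 17.83 pos [ 0.4865 -0.1629  0.119 ] yaw_y 1.5543 tilt [-0.0009  0.0006] F [-1.19 -1.91  2.62] T [-0.637 -0.006 -0.051] gap 21.3 q7 1.89
phi 2.702 rad 0.0608 resist 2.24 radial 0.27
t 17.92 pos [ 0.4905 -0.1559  0.119 ] yaw_y 1.5548 tilt [-0.0005  0.0005] F [-1.66 -1.38  2.71] T [-0.708  0.11   0.023] gap 21.2 q7 1.87
phi 2.568 rad 0.0608 resist 2.06 radial 0.65
t 18.0 pos [ 0.4952 -0.1495  0.119 ] yaw_y 1.5548 tilt [-0.0004  0.0003] F [-0.52 -2.81  3.33] T [-0.708  0.073  0.037] gap 21.4 q7 1.86
phi 2.438 rad 0.0607 resist 2.48 radial -1.43
t 18.08 pos [ 0.5007 -0.1439  0.1191] yaw_y 1.5547 tilt [-0.0002  0.0002] F [-1.66 -2.94  3.69] T [-0.76   0.03  -0.012] gap 21.4 q7 1.84
phi 2.307 rad 0.0607 resist 3.2 radial -1.06
t 18.17 pos [ 0.5068 -0.1391  0.119 ] yaw_y 1.5546 tilt [-0.0002  0.0001] F [-1.66 -3.17  2.67] T [-0.811  0.088 -0.009] gap 21.1 q7 1.83
phi 2.18 rad 0.0606 resist 3.17 radial -1.65
t 18.25 pos [ 0.5135 -0.1351  0.119 ] yaw_y 1.5544 tilt [-0.0002 -0.0001] F [-2.3  -3.32  3.88] T [-0.997  0.061 -0.066] gap 21.7 q7 1.82
phi 2.051 rad 0.0606 resist 3.58 radial -1.88
top (np.int64(115), 0.0606, 0.0604) (np.int64(121), 0.0922, 0.092)
side (np.int64(1), 0.0612, 0.0612) (np.int64(11), 0.091, 0.0909)
```

```bash
python3 -m creep '[{"tx":-0.007,"ty":0.0034,"tz":0,"wx":0,"wy":0,"wz":0,"gripper":0}]'>/dev/null; python3 tf.py && python3 -m creep '[{"tx":-0.0075,"ty":0.0025,"tz":0,"wx":0,"wy":0,"wz":0,"gripper":0}]'>/dev/null && python3 tf.py && python3 -m creep '[{"tx":-0.0077,"ty":0.0016,"tz":0,"wx":0,"wy":0,"wz":0,"gripper":0}]'>/dev/null && python3 tf.py && python3 -m creep '[{"tx":-0.0078,"ty":0.0005,"tz":0,"wx":0,"wy":0,"wz":0,"gripper":0}]'>/dev/null && python3 tf.py && python3 -m creep '[{"tx":-0.0078,"ty":-0.0005,"tz":0,"wx":0,"wy":0,"wz":0,"gripper":0}]'>/dev/null && python3 tf.py && python3 -m creep '[{"tx":-0.0077,"ty":-0.0016,"tz":0,"wx":0,"wy":0,"wz":0,"gripper":0}]'>/dev/null && python3 tf.py && python3 -m creep '[{"tx":-0.0075,"ty":-0.0025,"tz":0,"wx":0,"wy":0,"wz":0,"gripper":0}]'>/dev/null && python3 tf.py && python3 -m creep '[{"tx":-0.007,"ty":-0.0035,"tz":0,"wx":0,"wy":0,"wz":0,"gripper":0}]'>/dev/null && python3 tf.py; python3 tray.py
```

```text
t 18.43 pos [ 0.5191 -0.1328  0.1189] yaw_y 1.5531 tilt [-0.0016  0.0001] F [-2.68 -2.26  2.95] T [-0.873  0.452  0.082] gap 21.3 q7 1.82
phi 1.951 rad 0.0603 resist 3.33 radial -1.1
t 18.52 pos [ 0.5271 -0.1301  0.1189] yaw_y 1.5533 tilt [-0.0015  0.0001] F [-2.42 -2.77  1.97] T [-0.903  0.413  0.016] gap 21.6 q7 1.81
phi 1.812 rad 0.0604 resist 3.02 radial -2.11
t 18.6 pos [ 0.5355 -0.1286  0.119 ] yaw_y 1.5536 tilt [-0.0007 -0.0001] F [-0.92 -4.53  2.28] T [-1.102  0.425  0.044] gap 21.2 q7 1.81
phi 1.671 rad 0.0605 resist 1.37 radial -4.42
t 18.68 pos [ 0.5435 -0.1284  0.119 ] yaw_y 1.5539 tilt [-0.0006 -0.0004] F [-3.21 -4.19  2.49] T [-1.154  0.573  0.059] gap 21.0 q7 1.81
phi 1.538 rad 0.0604 resist 3.07 radial -4.3
t 18.77 pos [ 0.5511 -0.1292  0.1189] yaw_y 1.5538 tilt [-0.0011 -0.0003] F [-2.74 -3.74  2.3 ] T [-1.214  0.79   0.023] gap 21.3 q7 1.81
phi 1.411 rad 0.0604 resist 2.12 radial -4.12
t 18.85 pos [ 0.5586 -0.1308  0.1188] yaw_y 1.5539 tilt [-0.0015 -0.0001] F [-4.49 -3.27  2.19] T [-8.840e-01  1.228e+00  1.000e-03] gap 21.7 q7 1.81
phi 1.284 rad 0.0604 resist 3.37 radial -4.41
t 18.93 pos [ 0.5651 -0.1331  0.1184] yaw_y 1.5539 tilt [-0.0038  0.0007] F [-7.91 -1.06  2.97] T [-0.437  2.011 -0.015] gap 21.5 q7 1.81
phi 1.17 rad 0.0604 resist 6.87 radial -4.06
t 19.02 pos [ 0.5709 -0.1358  0.1179] yaw_y 1.5541 tilt [-0.0062  0.0022] F [-10.2    2.17   2.85] T [ 0.492  2.509 -0.015] gap 21.2 q7 1.82
phi 1.063 rad 0.0606 resist 9.97 radial -3.06
top (np.int64(115), 0.0606, 0.0604) (np.int64(45), 0.0941, 0.0938)
side (np.int64(1), 0.0612, 0.0612) (np.int64(13), 0.093, 0.0931)
```

```bash
python3 -m creep '[{"tx":0,"ty":0,"tz":0,"wx":0,"wy":0,"wz":0,"gripper":0},{"tx":0,"ty":0,"tz":0,"wx":0,"wy":0,"wz":0,"gripper":0}]'>/dev/null; python3 tf.py;python3 -m creep '[{"tx":0,"ty":0,"tz":0,"wx":0,"wy":0,"wz":0,"gripper":0},{"tx":0,"ty":0,"tz":0,"wx":0,"wy":0,"wz":0,"gripper":0}]'>/dev/null; python3 tf.py; python3 tray.py
```

```text
t 19.28 pos [ 0.5702 -0.1352  0.1176] yaw_y 1.5543 tilt [-0.0072  0.0029] F [-8.39  1.17  2.76] T [ 0.304  2.285 -0.014] gap 21.8 q7 1.82
phi 1.079 rad 0.0608 resist 7.95 radial -2.92
t 19.45 pos [ 0.5702 -0.1352  0.1177] yaw_y 1.5544 tilt [-0.0071  0.0029] F [-8.42  1.13  4.1 ] T [0.328 2.266 0.019] gap 21.4 q7 1.82
phi 1.08 rad 0.0608 resist 7.96 radial -2.97
top (np.int64(115), 0.0606, 0.0604) (np.int64(44), 0.0936, 0.0936)
side (np.int64(1), 0.0612, 0.0612) (np.int64(17), 0.0895, 0.091)
```

```bash
python3 -m creep '[{"tx":-0.0027,"ty":-0.0013,"tz":0,"wx":0,"wy":0,"wz":0,"gripper":0},{"tx":0,"ty":0,"tz":0,"wx":0,"wy":0,"wz":0,"gripper":0},{"tx":0,"ty":0,"tz":0,"wx":0,"wy":0,"wz":0,"gripper":0},{"tx":0,"ty":0,"tz":0,"wx":0,"wy":0,"wz":0,"gripper":0}]'>/dev/null; python3 tf.py
python3 -m creep '[{"tx":0.006,"ty":0.003,"tz":0,"wx":0,"wy":0,"wz":0,"gripper":0},{"tx":0.004,"ty":0.002,"tz":0,"wx":0,"wy":0,"wz":0,"gripper":0},{"tx":0,"ty":0,"tz":0,"wx":0,"wy":0,"wz":0,"gripper":0},{"tx":0,"ty":0,"tz":0,"wx":0,"wy":0,"wz":0,"gripper":0}]'>/dev/null; python3 tf.py
```

```text
t 19.88 pos [ 0.5724 -0.1363  0.1175] yaw_y 1.5544 tilt [-0.0082  0.0033] F [-9.92  1.8   3.75] T [0.45  2.573 0.02 ] gap 21.4 q7 1.82
phi 1.04 rad 0.0609 resist 9.47 radial -3.48
t 20.22 pos [ 0.5639 -0.1324  0.1183] yaw_y 1.554 tilt [-0.0043  0.0014] F [-6.77 -0.55  2.98] T [-0.375  1.597 -0.008] gap 21.7 q7 1.81
phi 1.192 rad 0.0607 resist 6.08 radial -3.01
```

```bash
python3 -m creep '[{"tx":0.005,"ty":0.0018,"tz":0,"wx":0,"wy":0,"wz":0,"gripper":0},{"tx":0.005,"ty":0.0012,"tz":0,"wx":0,"wy":0,"wz":0,"gripper":0},{"tx":0,"ty":0,"tz":0,"wx":0,"wy":0,"wz":0,"gripper":0},{"tx":0,"ty":0,"tz":0,"wx":0,"wy":0,"wz":0,"gripper":0}]'>/dev/null; python3 tf.py; python3 tray.py
```

```text
t 20.55 pos [ 0.5559 -0.13    0.1192] yaw_y 1.5538 tilt [ 0.0002 -0.    ] F [-3.48 -2.4   2.31] T [-0.945  0.65   0.013] gap 21.3 q7 1.81
phi 1.331 rad 0.0605 resist 2.81 radial -3.15
top (np.int64(115), 0.0606, 0.0604) (np.int64(103), 0.0938, 0.094)
side (np.int64(1), 0.0612, 0.0612) (np.int64(7), 0.0929, 0.0926)
```

```bash
python3 -m creep '[{"tx":0.005,"ty":-0.0008,"tz":-0.001,"wx":0,"wy":0,"wz":0,"gripper":0},{"tx":0,"ty":0,"tz":0,"wx":0,"wy":0,"wz":0,"gripper":0},{"tx":0,"ty":0,"tz":0,"wx":0,"wy":0,"wz":0,"gripper":0}]'>/dev/null; python3 tf.py; python3 -m creep '[{"tx":0,"ty":0,"tz":0,"wx":0,"wy":0,"wz":0,"gripper":55},{"tx":0,"ty":0,"tz":0,"wx":0,"wy":0,"wz":0,"gripper":55},{"tx":0,"ty":0,"tz":0,"wx":0,"wy":0,"wz":0,"gripper":55},{"tx":0,"ty":0,"tz":0,"wx":0,"wy":0,"wz":0,"gripper":55},{"tx":0,"ty":0,"tz":0,"wx":0,"wy":0,"wz":0,"gripper":55},{"tx":0,"ty":0,"tz":0,"wx":0,"wy":0,"wz":0,"gripper":55}]'; python3 tf.py; python3 tray.py
```

```text
t 20.9 pos [ 0.5511 -0.1297  0.1203] yaw_y 1.5546 tilt [0.001  0.0009] F [-0.1   1.17  0.71] T [0.108 0.075 0.025] gap 21.9 q7 1.81
phi 1.409 rad 0.0598 resist 0.29 radial 1.14
time: 21.4
position: [0.5507, -0.1305, 0.1201]
eef_rot: [0.008, 1.0, 0.0, -0.0]
force: [-0.1, 0.5, -0.6]
finger_gap: 0.55
t 21.4 pos [ 0.5507 -0.1305  0.1201] yaw_y 1.554 tilt [-0.  0.] F [-0.07  0.51 -0.59] T [ 0.011 -0.014  0.017] gap 48.4 q7 1.81
phi 1.415 rad 0.059 resist 0.15 radial 0.5
top (np.int64(115), 0.0606, 0.0604) (np.int64(107), 0.0936, 0.0938)
side (np.int64(1), 0.0612, 0.0612) (np.int64(5), 0.0925, 0.0929)
```

```bash
python3 -m creep '[{"tx":0,"ty":0,"tz":-0.015,"wx":0,"wy":0,"wz":0,"gripper":55},{"tx":0,"ty":0,"tz":-0.025,"wx":0,"wy":0,"wz":0,"gripper":55},{"tx":0,"ty":0,"tz":-0.03,"wx":0,"wy":0,"wz":0,"gripper":55},{"tx":0,"ty":0,"tz":-0.03,"wx":0,"wy":0,"wz":0,"gripper":55},{"tx":0.02,"ty":0.02,"tz":-0.01,"wx":0,"wy":0,"wz":0,"gripper":55},{"tx":0.02,"ty":0.03,"tz":0,"wx":0,"wy":0,"wz":0,"gripper":55},{"tx":0.02,"ty":0.035,"tz":0,"wx":0,"wy":0,"wz":0,"gripper":55},{"tx":0.02,"ty":0.035,"tz":0,"wx":0,"wy":0,"wz":0,"gripper":55},{"tx":0.02,"ty":0.035,"tz":0,"wx":0,"wy":0,"wz":0,"gripper":55},{"tx":0.01,"ty":0.035,"tz":0,"wx":0,"wy":0,"wz":0,"gripper":55}]'>/dev/null; python3 -m creep '[{"tx":0,"ty":0.035,"tz":0,"wx":0,"wy":0,"wz":0,"gripper":55},{"tx":0,"ty":0.02,"tz":0,"wx":0,"wy":0,"wz":0,"gripper":55},{"tx":0,"ty":0,"tz":0,"wx":0,"wy":0,"wz":0,"gripper":55},{"tx":0,"ty":0,"tz":0,"wx":0,"wy":0,"wz":0,"gripper":55}]'; python3 tray.py
python3 - <<'E'
from h import *
d=np.load("pics/topt.npy");P=cloud("top",d)
for n,lo,hi in(("grip",.125,.148),("handletop",.15,.162)):
    k=(np.hypot(P[...,0]-.5415,P[...,1]+.188)<.09)&(P[...,2]>lo)&(P[...,2]<hi)
    print(n,k.sum(),P[k].mean(0).round(4),np.percentile(P[k][:,2],90).round(4))
t=[]
for n in("top","side"):
  u,v=proj(n,[.58,-.17,.1])[0].astype(int);p=cv2.imread(f"pics/{n}t.png");t.append(cv2.resize(p[v-50:v+50,u-50:u+50],(400,400),interpolation=cv2.INTER_CUBIC))
cv2.imwrite("pics/end.png",np.vstack([np.hstack(t)]))
E
```

```text
time: 22.67
position: [0.4446, 0.1171, 0.2301]
eef_rot: [0.007, 1.0, -0.0, 0.0]
force: [0.0, -0.3, -0.3]
finger_gap: 0.549
top (np.int64(115), 0.0606, 0.0604) (np.int64(139), 0.0936, 0.0939)
side (np.int64(1), 0.0612, 0.0612) (np.int64(5), 0.0941, 0.0939)
grip 75 [ 0.5405 -0.1711  0.1411] 0.1469
handletop 21 [ 0.5439 -0.1256  0.1532] 0.1559
```

View pics/end.png

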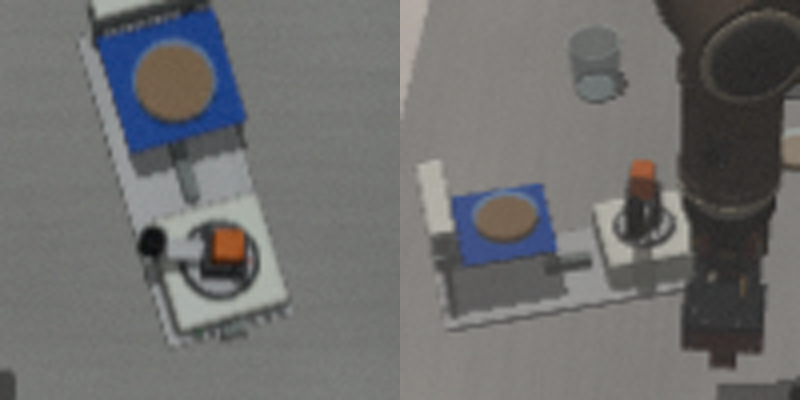

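The final view shows the crank upright on the spindle (grip at crop (228,243), handle at (152,240)), the tray raised, and the arm clear. The handle top at z≈0.154 puts the socket mouth at about 0.070, so the crank is fully seated. I'm handing the job in.

```bash
python3 - <<'E'
from rig import r
print(r.job_done())
E
```

```text
the job is handed in; nothing more can be done
None
```

The crank is seated on the spindle with the tray at its top stop. I have let go of the crank and handed the job in at about 23 s. No verdict was reported.

- **Fitting:** I gripped the crank by its orange block and pressed it on the spindle with at most about 8 N. Contact forces centred it, and turning it found the square. It then slid down freely until it met the spindle's spring.
- **Winding:** I gripped the handle and wound about 1.8 turns clockwise. At the handle, resistance rose from about 3 N to 8–10 N (roughly 0.5–0.6 N m) at the stop. I held it there for over 0.3 s, backed off to about 0.3 N, then released.
- **Seating check:** Camera depth puts the crank's underside at about 70–72 mm, against 72 mm for a fully seated crank on a free spindle. The crank stands upright.
- **Tray check:** The top camera shows the tray up about 33 mm from its start, and it did not drop after release. The side camera had only a few usable pixels on the tray and read it 1–4 mm lower at times, though both agreed at the end.
- **Not checked directly:** I inferred that the tray is at its stop from the force rise, because I could not read the tray, torsion or spindle joints. I did not measure the bystanders again, but the arm's path stayed clear of them.

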